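# Hang stool brackets on the drying rack, keeping the bar level

## Task

Hang the two freshly lacquered stool brackets on the pivoting drying bar, whose left arm already carries a small green one: first the big red bracket on the right arm, then the small green bracket on the left arm, so that the bar never dips beyond about nine degrees and ends level. Each bracket sits astride the bar and must be slid gently along it until its tooth drops into that arm's notch and its roof lies flush on the bar; let the brackets go there. Do not bang or force them against the bar, do not drop or topple them, and leave the other things on the bench where they are.

Things in the scene. Friction and masses are not known exactly. Their poses are not given: they have to be found in the camera images.
- stand: Fixed rack stand: dark base plate 140 x 180 x 12 mm, grey post 26 mm square at its middle, two cheeks with a brass pivot pin 120 mm above the bench. Origin at the centre of the underside; x points away from the robot (within 0.25 rad), y to the left along the bar, z up. Cheeks and pin reach 22 mm either side in x, 15 mm in y, 134 mm up.
- rack_bar: Pivoting bar, 440 mm long in y, 18 mm wide in x; tilts left-right about the pivot's x. Origin on the pivot axis mid-bar, y along it to the left, z up across it. The top face is 15 mm above the origin for |y| 80 to 150 mm, only 7 mm near the pivot. A green bracket is fixed on the left arm, spanning y 180 to 210 mm, its grip lug reaching 64 mm above the origin.
- left_arm (a point): Point on top of the left arm, 120 mm from the pivot (y = +0.12 in rack_bar), axes as the bar. Here lies a pale wooden strip, some 100 mm long, with one notch straight across: 11 mm wide in y, 8 mm deep. The notch's middle is up to 15 mm to either side of this point along y, different every time and not measured: feel for it.
- right_arm (a point): Point on top of the right arm, 120 mm from the pivot (y = -0.12 in rack_bar), axes as the bar. The same kind of strip with one notch, 11 mm wide, 8 mm deep, its middle up to 15 mm to either side of this point along y, different every time, independent of the left one, not measured.
- bar_mid (a point): Point on the bar's pivot axis, mid-bar; axes as rack_bar. Tilt behaviour: the pivot is spring-centred, about 3.1 N m per rad, lightly damped: 1 N down on a notch tips the bar 0.04 rad, 5 mm there. It starts left arm down by 0.12 rad under the bracket already hung; with the big one hung it is about 0.08 right down, with both about level. The small one hung first: about 0.2.
- big: Big red steel bracket, 0.5 kg: upside-down U on its two legs; origin midway between the feet. Legs 70 mm long inside, 8 mm thick, 44 mm wide in y, 24 mm apart in x; goes astride the bar, own y along it, either way round. Roof z = 70 to 78 mm; grip lug on its middle 12 mm (x) x 22 mm (y), z = 78 to 123 mm. Tooth under the roof: see big_seat.
- big_seat (a point): Middle of the underside of the big bracket's roof (70 mm above its origin), axes as big. From it hangs a tooth 8 mm wide in y, 18 mm in x, 5 mm deep, that fits the notch; beside the notch it holds the roof 5 mm off the bar. Flush, this point is 15 mm above rack_bar's origin along the bar's z.
- small: Small green steel bracket, 0.2 kg, same make: legs 50 mm long inside, 4 mm thick, 30 mm wide in y, 24 mm apart in x; roof z = 50 to 54 mm; grip lug 12 mm (x) x 22 mm (y), z = 54 to 99 mm. Origin midway between the feet. Goes astride the bar, own y along it, either way round.
- small_seat (a point): Middle of the underside of the small bracket's roof (50 mm above its origin), axes as small. The same tooth hangs from it: 8 mm wide in y, 18 mm in x, 5 mm deep. Flush, this point is 15 mm above rack_bar's origin along the bar's z.
- mug: Steel mug, 72 mm wide, 85 mm tall. Bystander: leave alone. Origin at the centre of its underside.
- tin: Lacquer tin, 90 mm wide, 110 mm tall. Bystander: leave alone. Origin at the centre of its underside.
- jar: Amber jar of tacks, 66 mm wide, 80 mm tall. Bystander: leave alone. Origin at the centre of its underside.
- disc: Plywood seat disc, 180 mm wide, 12 mm thick. Bystander: leave alone. Origin at the centre of its underside.
- hammer: Hammer lying flat. Bystander: leave alone. Origin at the centre of its underside.
- driver: Yellow screwdriver lying flat. Bystander: leave alone. Origin at the centre of its underside.
- pliers: Red-handled pliers lying flat, 125 mm long. Bystander: leave alone. Origin at the centre of its underside.
Not all that is in view belongs to the job. Of the things that look like the big, the largest one is meant.

How it is judged:
By the outcome, as a careful person would: the job done as asked, in the order asked, and still so for the second after the job is handed in, with the robot touching nothing.
It also fails if it takes over 72 s, if anything falls off the work surface, if the arm or the gripper's body presses on something with over 40 N, if the wrist force passes 120 N, or if a joint passes its speed limit or range.

## Robot

A 7-joint arm with a two-finger parallel gripper is mounted at the origin on the work surface. World frame = base frame: x ahead of the robot, y to its left, z up, the work surface at z = 0. Lengths are in m, angles in rad, forces in N, time in s.
With the tool pointing down it reaches from about 0.425 to 0.8 m from the base axis. Payload 8.3 kg.
Tool frame: the origin (TCP) lies between the finger pads; the fingertips stand 8 mm ahead of it and the grasp point (between the pads) lies 11 mm behind it; z points along the fingers, y is the line along which they close (so a half turn about z gives the same grasp; the last joint's range is limited). The gripper opens to 85 mm and grips with 20 to 120 N. Pads are 22 mm wide; open, the fingers measure 114 mm over their backs; the gripper's body (76 mm by 85 mm) begins 54 mm behind the grasp point. The pads swing forward as they close: fully open they stand 13 mm farther back than shut.
Start: joints at [-1.312, 0.383, 0.016, 1.37, -0.006, 1.388, -0.046], TCP at [0.198, 0.593, 0.239] pointing down, gripper open.
Joint ranges: [-2.95, 2.95], [-0.25, 2.06], [-1.52, 1.56], [0.18, 2.33], [-1.44, 4.58], [0.02, 2.06], [-3.01, 3.01]. Speed limits (rad/s): [2.39, 2.39, 3.01, 3.01, 3.14, 3.14, 3.14].

## Interface

Orientations are given as a rotation vector (axis times angle).
In Python, from bench import r gives the robot as it stands.
- The arm moves only by the tool step_arm, never from a script. Its argument "steps" is a list of rows, each a list of 5 numbers: the shift along the tool's x, y, z in cm, then the turn about the tool's z in degrees, then the opening, from -1 (shut) to 1 (fully open). In form: [[x, y, z, twist, jaw], ...]. A call has 1 to 5 rows; each row is the pose to reach, as a shift and turn from the pose commanded when the call began, along the tool's axes at that moment; what a row does not reach only later rows make up. A row lasts 1/12 s, in which the tool goes at most 41.7 mm and 7.16 degrees, less where a joint would pass 70% of its speed; a pose out of reach is approached as far as the arm can. A call with a gripper value outside its range is refused whole. The fingers move at their own pace and stop on an object; "force" is the grip in N (left out, the last holds). Time passes only in rows, so rows that repeat a pose let the fingers close. It gives the time, the measured TCP pose, the force, the opening and the grip force at its end, in the units of the state.
- r.read_state(): the state, without advancing time (a new reading comes with each control period).
- r.capture(name): name is "side" or "top" or "wrist"; returns the picture (480x640x3 uint8, red, green, blue); there is no depth.
- r.camera_params(name): a dict with "intrinsics" (3x3 intrinsics, pixels), "dist" ([k1, k2, p1, p2, k3] as OpenCV has them; the pictures are not rectified), "R" (3x3) and "t" (3): a world point X has camera coordinates R X + t; the wrist camera has in their place "mount" (4x4, takes a point from camera to tool coordinates, whose origin is the TCP and whose axes are the flange's). Camera axes: x right, y down, z forward; pixel columns grow to the right and rows downward; lengths in m; the calibration is good to about 2 mm. A picture is of the moment at which its call begins: read the wrist's pose just before it. camera_params takes no time and is no camera call.
- r.close_job(): hands the job in; it is judged then, once.
The state is a dict: "clock": time; "joint_positions": joint angles; "qvel": joint speeds; "effort": joint torques, N m; "eef_pos": TCP position; "eef_rot": TCP orientation; "wrist_force": force on the tool from outside, world axes, zero at the start; "torque": the same for the moment, N m; "width": finger opening in m; "finger_force": force on a finger pad.
Only numpy, scipy, OpenCV 4.12 (cv2) and the standard library are available. Lean on these libraries where they do the work, as an engineer would, in place of code of your own. Each camera call takes 0.05 s, during which the arm holds its last target. There are 200 camera calls.

## Working session

There is one attempt and no reset: what is moved stays moved. The work goes in short steps, Python scripts to look and compute and a tool call to move; the robot and the scene stay as the last step left them, time stands still between calls to the robot, and variables do not carry over. Pictures are saved under pics/ and viewed, at most 10 in all, crops included, and the job is handed in when it is done.

Besides the shell and the picture viewer there is one more tool, called after "Emit:" by a JSON object that holds its "api" and its "payload". step_arm: Moves the arm, as the interface text tells. Its arguments: {"type":"object","properties":{"steps":{"type":"array"},"force":{"type":"number"}},"required":["steps"]}

```bash
mkdir -p pics; ls
python3 - <<'E'
from bench import r
import cv2,numpy as np
np.set_printoptions(precision=4,suppress=True)
for n in("top","side"):
    im=r.capture(n); cv2.imwrite(f"pics/{n}0.png",im[:,:,::-1]); np.save(f"pics/{n}0.npy",im)
    p=r.camera_params(n); print(n,p)
s=r.read_state(); print(s)
print(r.camera_params("wrist"))
E
```

```text
pics
top {'intrinsics': array([[520.7023,   0.    , 317.5456],
       [  0.    , 520.7023, 238.8379],
       [  0.    ,   0.    ,   1.    ]]), 'dist': array([-0.1378,  0.    ,  0.    ,  0.    ,  0.    ]), 'R': array([[ 0.0219, -0.9998, -0.0034],
       [-0.9903, -0.0212, -0.137 ],
       [ 0.1369,  0.0064, -0.9906]]), 't': array([-0.0101,  0.591 ,  1.1777])}
side {'intrinsics': array([[509.2609,   0.    , 321.9936],
       [  0.    , 509.2609, 239.485 ],
       [  0.    ,   0.    ,   1.    ]]), 'dist': array([-0.1371,  0.    ,  0.    ,  0.    ,  0.    ]), 'R': array([[ 0.7287, -0.6848,  0.0117],
       [-0.353 , -0.3902, -0.8504],
       [ 0.5869,  0.6155, -0.526 ]]), 't': array([-0.4145,  0.311 ,  1.0685])}
{'clock': 0.1, 'joint_positions': array([-1.3119,  0.3842,  0.0164,  1.371 , -0.0063,  1.3882, -0.0465]), 'qvel': array([-0.0003, -0.0028, -0.0017, -0.0032, -0.0001,  0.0004, -0.0009]), 'effort': array([  0.0035, -62.9125,   0.8478, -37.2755,   0.0168,   0.0104,
         0.0001]), 'eef_pos': array([0.1975, 0.5925, 0.2384]), 'eef_rot': array([-0.5032, -3.1008,  0.0028]), 'wrist_force': array([ 0.7194,  0.3255, -0.1594]), 'torque': array([-0.0413,  0.0047, -0.0413]), 'finger_force': 0.0, 'width': 0.08565078410489403}
{'intrinsics': array([[351.4224,   0.    , 326.6133],
       [  0.    , 351.4224, 232.2846],
       [  0.    ,   0.    ,   1.    ]]), 'dist': array([-0.0328,  0.    ,  0.    ,  0.    ,  0.    ]), 'mount': array([[ 0.0001, -0.9573, -0.2891,  0.0743],
       [ 1.    , -0.    ,  0.0005, -0.0007],
       [-0.0005, -0.2891,  0.9573, -0.1343],
       [ 0.    ,  0.    ,  0.    ,  1.    ]])}
```

View pics/top0.png

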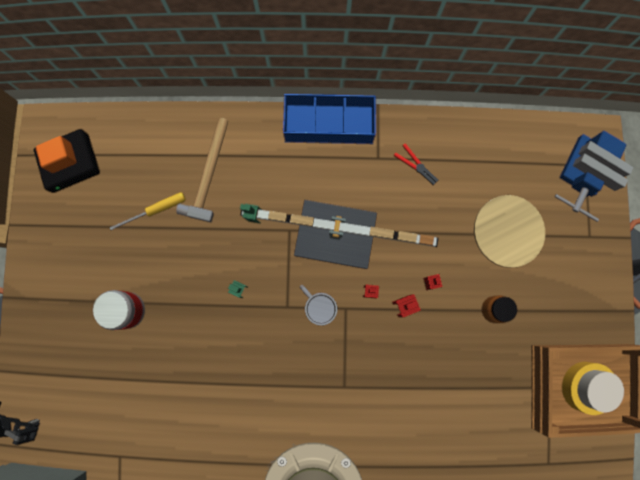

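View pics/side0.png

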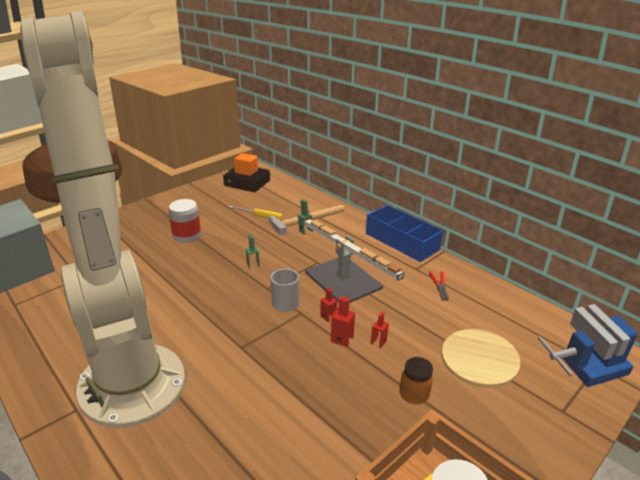

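The top view shows the bar from (250,213) to (437,240) with the stand at (337,228). The big red bracket is at (407,306) with smaller red look-alikes at (371,291) and (433,282), and the loose green bracket is at (237,289). The mug is at (320,308). The side view agrees, with the big red at (342,325) and the green at (252,250).

```bash
cat > h.py <<'E'
import numpy as np,cv2
from bench import r
from scipy.spatial.transform import Rotation as Ro
np.set_printoptions(precision=4,suppress=True)
def cam(n,s=None):
    p=r.camera_params(n)
    if n=="wrist":
        T=np.eye(4);T[:3,:3]=Ro.from_rotvec(s["eef_rot"]).as_matrix();T[:3,3]=s["eef_pos"]
        M=T@p["mount"]; R=M[:3,:3].T; t=-R@M[:3,3]
    else: R,t=p["R"],p["t"]
    return p["intrinsics"],p["dist"],R,t
def rays(c,uv):
    K,d,R,t=c
    u=cv2.undistortPoints(np.float64(uv).reshape(-1,1,2),K,d)[:,0]
    D=np.c_[u,np.ones(len(u))]@R
    return -R.T@t,D
def plane(c,uv,z):
    o,D=rays(c,uv); return o+D*((z-o[2])/D[:,2])[:,None]
def proj(c,X):
    K,d,R,t=c; return cv2.projectPoints(np.float64(X).reshape(-1,3),cv2.Rodrigues(R)[0],t,K,d)[0][:,0]
def tri(c1,p1,c2,p2):
    o1,d1=rays(c1,[p1]);o2,d2=rays(c2,[p2]);d1=d1[0];d2=d2[0]
    k=np.linalg.lstsq(np.c_[d1,-d2],o2-o1,rcond=None)[0]
    a=o1+k[0]*d1;b=o2+k[1]*d2; return (a+b)/2,np.linalg.norm(a-b)
def mask(im,col):
    h=cv2.cvtColor(im,cv2.COLOR_RGB2HSV); H,S,V=cv2.split(h)
    if col=="red": m=((H<6)|(H>174))&(S>170)&(V>50)
    else: m=(H>60)&(H<95)&(S>90)&(V>25)
    return m.astype(np.uint8)*255
def blobs(m,amin=40):
    n,l,st,ce=cv2.connectedComponentsWithStats(m)
    return [(st[i],ce[i],l==i) for i in range(1,n) if st[i][4]>=amin]
E
python3 - <<'E'
from h import *
for n in("top","side"):
    im=np.load(f"pics/{n}0.npy")
    for c in("red","green"):
        for st,ce,_ in blobs(mask(im,c)): print(n,c,st,ce)
t=np.load("pics/top0.npy")
a=cv2.resize(t[190:330,215:445,::-1],None,fx=3.4,fy=3.4,interpolation=cv2.INTER_CUBIC); cv2.imwrite("pics/tc.png",a)
E
```

```text
top red [403 144  18  20  92] [411.4239 153.837 ]
top red [394 153  22  16  96] [404.7083 160.1875]
top red [427 274  15  15 170] [433.9588 281.3353]
top red [364 285  15  13 168] [371.0655 291.006 ]
top red [127 292  15  21 104] [135.9038 302.1635]
top red [393 295  28  22 369] [407.2168 305.3902]
top red [126 314  12  14  44] [132.5227 322.4091]
top green [241 205  17  17 194] [249.5    211.8866]
top green [229 282  16  15 149] [236.0671 288.4765]
side red [171 217  29  20 377] [185.5915 227.9045]
side red [429 272  10  13  45] [433.3778 277.4667]
side red [ 321  288   34   59 1113] [338.2821 317.6748]
side red [371 312  17  35 303] [379.6964 329.4422]
```

View pics/tc.png

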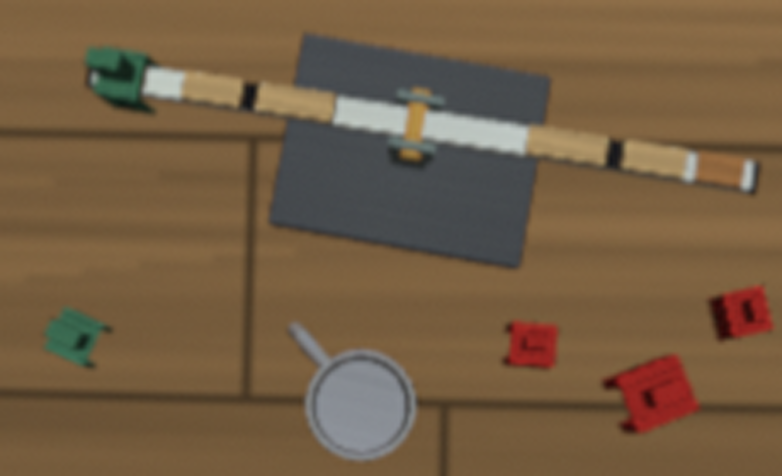

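The crop shows dark notch bands in the pale strips, at crop (249,96) on the left and (614,154) on the right. The base plate corners are at (303,35), (550,78), (520,268) and (271,225). The bracket openings give rough yaws.

Run:
```python
from h import *
c=cam("top"); f=lambda L:np.array(L)/3.4+[215,190]
P=plane(c,f([(303,35),(550,78),(520,268),(271,225)]),.012)
print("plate",P,P.mean(0))
for a,b in((1,0),(2,3)): d=P[b]-P[a];print("yaw y-axis",np.arctan2(-d[0],d[1]),np.linalg.norm(d))
for a,b in((3,0),(2,1)): d=P[b]-P[a];print("yaw x",np.arctan2(d[1],d[0]),np.linalg.norm(d))
print("bar", [plane(c,f([p]),z)[0] for p,z in(((249,96),.12+.015-.0145),((614,154),.135+.0145),((147,82),.117),((752,175),.16),((416,118),.13))])
print("big",plane(c,[(407.2,305.4)],.08)[0],"small",plane(c,[(236,288.5)],.055)[0])
print("nbrs",plane(c,[(371,291),(434,281.3)],.05))
s=r.read_state();print(Ro.from_rotvec(s["eef_rot"]).as_matrix())
```

```text
plate [[ 0.6886  0.0374  0.012 ]
 [ 0.6613 -0.1389  0.012 ]
 [ 0.5256 -0.1187  0.012 ]
 [ 0.5522  0.0564  0.012 ]] [ 0.6069 -0.0409  0.012 ]
yaw y-axis -0.15383061401329814 0.17836636469099537
yaw y-axis -0.15049057273226835 0.1770511910554603
yaw x -0.1382346981399184 0.137774169039431
yaw x -0.14776165038230527 0.13716858271825616
bar [array([0.6244, 0.0676, 0.1205]), array([ 0.5873, -0.1646,  0.1495]), array([0.6329, 0.1345, 0.117 ]), array([ 0.5744, -0.2498,  0.16  ]), array([ 0.6107, -0.0403,  0.13  ])]
big [ 0.4397 -0.2014  0.08  ] small [0.4702 0.187  0.055 ]
nbrs [[ 0.4716 -0.1227  0.05  ]
 [ 0.4965 -0.2688  0.05  ]]
[[-0.9487  0.3162 -0.0005]
 [ 0.3162  0.9487 -0.0017]
 [-0.0001 -0.0018 -1.    ]]
```

```bash
cat >> h.py <<'E'
def go(x,y,z,th=None,frm=None,s=None):
    "shift in tool axes (cm) and twist (deg) to bring TCP to x,y,z with tool-y at world angle th (mod pi)"
    s=s or r.read_state(); R=Ro.from_rotvec(s["eef_rot"]).as_matrix()
    p=s["eef_pos"] if frm is None else np.array(frm)
    d=R.T@(np.array([x,y,z])-p)*100
    tw=0
    if th is not None:
        a=np.arctan2(R[1,1],R[0,1]); tw=-np.degrees((th-a+np.pi/2)%np.pi-np.pi/2)
    return np.round(np.r_[d,tw],2)
E
python3 - <<'E'
from h import *
print(go(.48,.35,.26)); print(go(.48,.0,.26,.3,[.48,.35,.26]),go(.44,-.2,.24,.3,[.48,.35,.26]))
E
```

```text
[-34.47 -14.08  -2.14   0.  ]
[-11.07 -33.2    0.06  54.38] [-13.6  -53.44   2.1   54.38]
```

Emit:
{"api": "step_arm", "payload": {"steps": [[-4,-1.6,-2,0,1],[-8,-3.2,-2,0,1],[-11.5,-4.8,-2,0,1],[-15.5,-6.4,-2,0,1],[-19,-8,-2,0,1]]}}

```text
clock: 0.52
eef_pos: [0.3524, 0.4566, 0.2591]
eef_rot: [-0.503, -3.101, 0.001]
wrist_force: [0.6, 0.5, 0.0]
width: 0.0856
finger_force: 0.0
```

Emit:
{"api": "step_arm", "payload": {"steps": [[-4,-1.6,0,0,1],[-8,-3.2,0,0,1],[-11.5,-4.8,0,0,1],[-14,-7,0,0,1],[-15,-10,0,0,1]]}}

```text
clock: 0.93
eef_pos: [0.465, 0.3129, 0.2581]
eef_rot: [0.509, 3.1, -0.003]
wrist_force: [-0.6, -0.3, -0.7]
width: 0.0852
finger_force: 0.0
```

Emit:
{"api": "step_arm", "payload": {"steps": [[0,-4,0,6,1],[-1,-8,0,12,1],[-2,-12,0,18,1],[-3,-16,0,24,1],[-4,-20,0,30,1]]}}

```text
clock: 1.35
eef_pos: [0.4358, 0.1115, 0.2589]
eef_rot: [-1.296, -2.861, 0.0]
wrist_force: [0.8, -0.4, 0.2]
width: 0.0853
finger_force: 0.0
```

Run:
```python
from h import *
s=r.read_state();print(s["clock"],s["eef_pos"],s["joint_positions"],go(.44,-.2,.24,.3))
```

```text
1.35 [0.4358 0.1115 0.2589] [-0.691  -0.0202  0.3669  1.8014  0.0071  1.3597  0.3948] [-23.68 -20.24   1.89  24.09]
```

Emit:
{"api": "step_arm", "payload": {"steps": [[-3,-2.5,0,5,1],[-6,-5,0,10,1],[-9,-7.6,0,15,1],[-12,-10.2,0,20,1],[-15,-12.8,1,24,1]]}}

```text
clock: 1.77
eef_pos: [0.4407, -0.0857, 0.2506]
eef_rot: [1.861, 2.529, 0.003]
wrist_force: [1.9, 0.4, 0.4]
width: 0.0856
finger_force: 0.0
```

Run:
```python
from h import *
s=r.read_state();print(s["clock"],s["eef_pos"],s["joint_positions"],go(.44,-.2,.24,.3))
```

```text
1.7667 [ 0.4407 -0.0857  0.2506] [-0.4755 -0.0334  0.5898  1.828   0.0181  1.3385  0.412 ] [-10.89  -3.47   1.06   0.12]
```

Emit:
{"api": "step_arm", "payload": {"steps": [[-3.6,-1.2,0,0,1],[-7.2,-2.3,0.5,0,1],[-10.9,-3.5,1,0,1],[-10.9,-3.5,1,0,1],[-10.9,-3.5,1,0,1]]}}

```text
clock: 2.18
eef_pos: [0.4388, -0.2006, 0.2388]
eef_rot: [-1.863, -2.529, 0.002]
wrist_force: [-0.2, 0.8, 0.3]
width: 0.0851
finger_force: 0.0
```

Run:
```python
from h import *
s=r.read_state();im=r.capture("wrist");np.save("pics/w1.npy",im);cv2.imwrite("pics/w1.png",im[:,:,::-1])
print(s["clock"],s["eef_pos"],s["eef_rot"]);np.save("pics/w1s.npy",s,allow_pickle=True)
for st,ce,_ in blobs(mask(im,"red"),200): print(st,ce)
```

```text
2.1833 [ 0.4388 -0.2006  0.2388] [-1.8627 -2.5289  0.0021]
[369 118  41  43 867] [389.4567 138.692 ]
[ 303  193   49   56 1993] [327.6021 219.99  ]
[347 277  32  34 638] [362.279  290.7524]
[585 277  53  35 325] [611.2769 294.3754]
[596 299  44  19 230] [618.2304 308.3043]
```

View pics/w1.png

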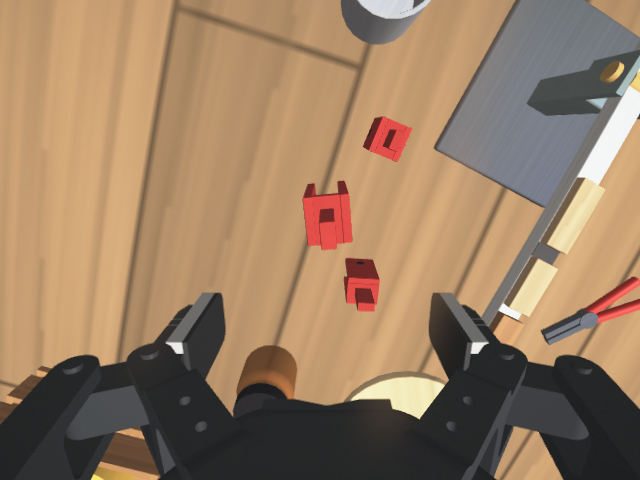

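The wrist picture shows the big bracket at (327,220). Its lug top is the bright rectangle around (328,234), its feet are at (309,185) and (342,183), and it is nearly aligned. The bar's notch is at (545,252).

Run:
```python
from h import *
im=np.load("pics/w1.npy");s=np.load("pics/w1s.npy",allow_pickle=True).item();c=cam("wrist",s)
a=cv2.resize(im[170:270,280:380,::-1],None,fx=5.5,fy=5.5,interpolation=cv2.INTER_CUBIC)
b=cv2.resize(im[160:340,480:640,::-1],(489,550),interpolation=cv2.INTER_CUBIC)
cv2.imwrite("pics/w1c.png",np.hstack([a,b[:,:240+0]]) if 0 else a)
h=cv2.cvtColor(im,cv2.COLOR_RGB2HSV)
for v in range(205,254,4): print(v,h[v,312:346:2,2])
P=plane(c,[(328,234)],.123)[0];print(P)
# predicted roof/lug corners
for th in(.25,.3,.35):
    R=Ro.from_euler('z',th).as_matrix();O=np.array([P[0],P[1],0])
    print(th,proj(c,O+np.array([[6,11,123],[-6,11,123],[-6,-11,123],[6,-11,123],[20,22,78],[-20,22,78],[-20,-22,78],[20,-22,78],[20,22,0],[-20,22,0]])/1e3@R.T).round(0).tolist())
```

```text
205 [213 224 225 225 225 225 227 228 228 228 227 227 227 228 173 229 230]
209 [230 225 225 225 170 137 113 107 108 107 105 223 227 227 204 225 229]
213 [229 224 226 226 122 109 110 108 110 110 109 216 228 228 229 229 228]
217 [228 227 226 225 111 108 109 109 109 109 109 200 228 228 228 213 228]
221 [228 214 226 221 109 114 126 132 135 141 147 167 228 228 227 181 226]
225 [228 221 225 225 231 230 230 230 230 230 230 233 225 226 226 173 228]
229 [226 230 225 225 224 231 230 230 230 230 230 230 226 227 226 170 226]
233 [227 227 224 226 195 232 232 231 231 231 230 230 228 228 227 226 222]
237 [226 226 227 227 168 232 232 232 232 232 232 231 212 227 227 227 226]
241 [227 226 212 224 168 229 231 231 232 232 232 232 221 226 226 227 213]
245 [221 217 215 217 217 231 231 231 231 231 231 232 232 198 202 206 210]
249 [204 202 201 203 205 222 228 224 233 228 211 173 200 200 204 210 208]
253 [202 202 203 204 206 206 208 207 205 203 201 200 198 203 208 210 207]
[ 0.4398 -0.2038  0.123 ]
0.25 [[337.0, 220.0], [321.0, 219.0], [319.0, 248.0], [335.0, 248.0], [353.0, 195.0], [306.0, 193.0], [304.0, 242.0], [349.0, 244.0], [348.0, 181.0], [310.0, 179.0]]
0.3 [[336.0, 220.0], [320.0, 220.0], [320.0, 248.0], [336.0, 248.0], [351.0, 194.0], [304.0, 194.0], [305.0, 243.0], [350.0, 243.0], [347.0, 180.0], [309.0, 180.0]]
0.35 [[335.0, 219.0], [319.0, 220.0], [321.0, 248.0], [337.0, 248.0], [350.0, 193.0], [303.0, 195.0], [307.0, 244.0], [352.0, 242.0], [346.0, 179.0], [308.0, 181.0]]
```

View pics/w1c.png

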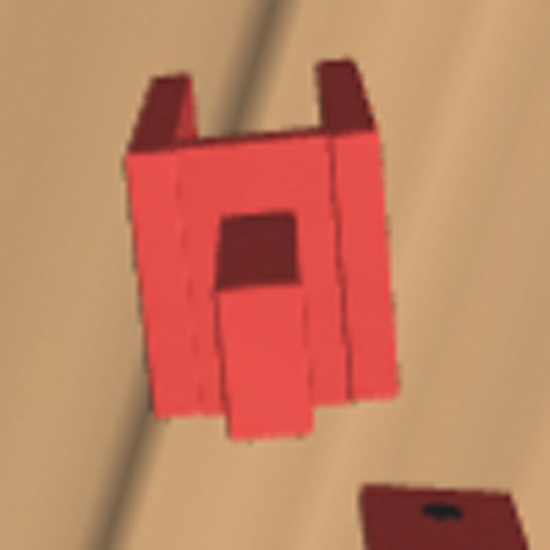

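Run:
```python
from h import *
s=np.load("pics/w1s.npy",allow_pickle=True).item();c=cam("wrist",s)
P=plane(c,[(328.2,235.6)],.123)[0];print(P);s=r.read_state();print(s["clock"],go(P[0],P[1],.093,.39))
```

```text
[ 0.4403 -0.2049  0.123 ]
2.2333 [-0.63 -0.08 14.58 -4.91]
```

Emit:
{"api": "step_arm", "payload": {"steps": [[-0.6,-0.1,4,-5,0.2],[-0.6,-0.1,8,-5,0.2],[-0.6,-0.1,11,-5,0.2],[-0.6,-0.1,13,-5,0.2],[-0.6,-0.1,14.6,-5,0.2]], "force": 35}}

```text
clock: 2.65
eef_pos: [0.4401, -0.2017, 0.0909]
eef_rot: [-1.738, -2.613, 0.001]
wrist_force: [-0.5, 0.1, 0.1]
width: 0.051
finger_force: 0.0
```

Emit:
{"api": "step_arm", "payload": {"steps": [[0,0,0,0,0.2],[0,0,0,0,-0.4],[0,0,0,0,-0.8],[0,0,0,0,-1],[0,0,0,0,-1]]}}

```text
clock: 3.07
eef_pos: [0.4418, -0.2041, 0.0945]
eef_rot: [1.742, 2.612, 0.002]
wrist_force: [0.0, 0.6, 1.9]
width: 0.0113
finger_force: 40.2
```

Emit:
{"api": "step_arm", "payload": {"steps": [[0,0,0,0,-1],[0,0,0,0,-1]]}}

```text
clock: 3.23
eef_pos: [0.4418, -0.2042, 0.0945]
eef_rot: [1.742, 2.612, 0.002]
wrist_force: [-0.3, 0.6, 7.7]
width: 0.0117
finger_force: 41.0
```

Emit:
{"api": "step_arm", "payload": {"steps": [[0,0,-0.5,0,-1],[0,0,-2,0,-1],[0,0,-5,0,-1],[0,0,-9,0,-1],[0,0,-13,0,-1]]}}

```text
clock: 3.65
eef_pos: [0.439, -0.2041, 0.2239]
eef_rot: [-1.744, -2.61, 0.003]
wrist_force: [1.3, 0.4, -4.9]
width: 0.0114
finger_force: 39.3
```

Run:
```python
from h import *
s=r.read_state();print(s["clock"],s["eef_pos"],s["wrist_force"],go(.59,-.1517,.285,-.152))
w=np.load("pics/w1s.npy",allow_pickle=True).item();c=cam("wrist",w)
print(plane(c,[(545,252)],.1495))
```

```text
3.65 [ 0.439  -0.2041  0.2239] [ 1.3162  0.4175 -4.9249] [-0.93 15.93 -6.17 31.21]
[[ 0.583  -0.1641  0.1495]]
```

Emit:
{"api": "step_arm", "payload": {"steps": [[0,0,-4,0,-1],[0,0.5,-7.5,4,-1],[-0.2,3,-8,10,-1],[-0.4,6,-8,16,-1],[-0.7,9.5,-8,22,-1]]}}

```text
clock: 4.07
eef_pos: [0.5313, -0.1747, 0.3047]
eef_rot: [2.218, 2.224, 0.003]
wrist_force: [0.7, 0.0, -4.3]
width: 0.0124
finger_force: 39.2
```

Run:
```python
from h import *
s=r.read_state();print(s["clock"],s["eef_pos"],s["wrist_force"],go(.59,-.1517,.285,-.152))
```

```text
4.0667 [ 0.5313 -0.1747  0.3047] [ 0.6987  0.0367 -4.2809] [2.28 5.88 1.98 8.87]
```

Emit:
{"api": "step_arm", "payload": {"steps": [[0.8,2,0,4,-1],[1.6,4,0,9,-1],[2.3,5.9,0.5,9,-1],[2.3,5.9,0.5,9,-1],[2.3,5.9,0.5,9,-1]]}}

```text
clock: 4.48
eef_pos: [0.59, -0.1495, 0.2965]
eef_rot: [-2.375, -2.053, 0.005]
wrist_force: [-0.0, -1.5, -4.9]
width: 0.0115
finger_force: 39.1
```

Run:
```python
from h import *
s=r.read_state();im=r.capture("wrist");np.save("pics/w2s.npy",s,allow_pickle=True);np.save("pics/w2.npy",im)
cv2.imwrite("pics/w2.png",im[:,:,::-1])
print(s["clock"],s["eef_pos"],s["wrist_force"],go(.59,-.1517,.285,-.152))
```

```text
4.4833 [ 0.59   -0.1495  0.2965] [-0.0158 -1.5482 -4.9334] [-0.09  0.09  1.23  0.28]
```

View pics/w2.png

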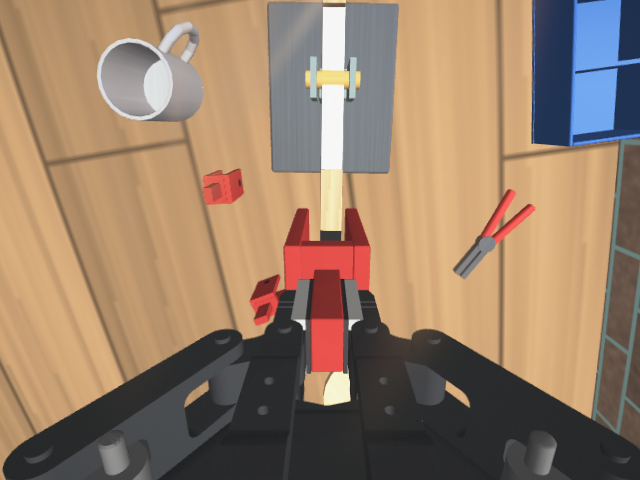

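The wrist view shows the bar running straight between the bracket's legs, centred at about x=331 with the feet at about (303,211) and (352,211). The notch's near edge is at (331,231) and the pivot pin at (333,78).

Run:
```python
from h import *
im=np.load("pics/w2.npy");s=np.load("pics/w2s.npy",allow_pickle=True).item();c=cam("wrist",s)
g=cv2.cvtColor(im,cv2.COLOR_RGB2HSV)
L=[]
for v in list(range(105,168,6))+list(range(178,230,4)):
    row=im[v,290:380].astype(int).sum(1); d=np.diff(cv2.GaussianBlur(row.astype(np.float32)[None],(5,1),0)[0])
    L.append((v,290+np.argmax(d[:45])+.5,290+45+np.argmin(d[45:])+.5)) 
L=np.array(L)
print(L.tolist())
ph=.12
for v,a,b in L:
    z=.132 
    for _ in range(3):
        P=plane(c,[((a+b)/2,v)],z)[0]; yl=(P[1]+.041)/.988
        z=.12-yl*ph+(.015 if abs(yl)>.07 else .007)
    Q=plane(c,[(a,v),(b,v)],z)
    print(v,P,"yl",yl.round(4),"w",np.linalg.norm(Q[1]-Q[0]).round(4))
print(im[222:240,331].tolist())
print("pin",plane(c,[(333,78)],.123))
```

```text
[[105.0, 321.5, 343.5], [111.0, 321.5, 343.5], [117.0, 321.5, 342.5], [123.0, 321.5, 342.5], [129.0, 321.5, 342.5], [135.0, 321.5, 342.5], [141.0, 320.5, 342.5], [147.0, 320.5, 342.5], [153.0, 320.5, 342.5], [159.0, 320.5, 342.5], [165.0, 320.5, 341.5], [178.0, 320.5, 341.5], [182.0, 320.5, 341.5], [186.0, 320.5, 341.5], [190.0, 320.5, 341.5], [194.0, 320.5, 341.5], [198.0, 320.5, 341.5], [202.0, 320.5, 341.5], [206.0, 320.5, 341.5], [210.0, 308.5, 344.5], [214.0, 308.5, 344.5], [218.0, 308.5, 344.5], [222.0, 308.5, 344.5], [226.0, 308.5, 344.5]]
105.0 [ 0.6064 -0.0611  0.1294] yl -0.0203 w 0.0178
111.0 [ 0.6057 -0.0657  0.13  ] yl -0.025 w 0.0179
117.0 [ 0.6046 -0.0703  0.1306] yl -0.0296 w 0.0171
123.0 [ 0.604  -0.0749  0.1311] yl -0.0343 w 0.0171
129.0 [ 0.6033 -0.0796  0.1317] yl -0.0391 w 0.0172
135.0 [ 0.6026 -0.0843  0.1323] yl -0.0438 w 0.0172
141.0 [ 0.6015 -0.089   0.1328] yl -0.0485 w 0.0181
147.0 [ 0.6009 -0.0937  0.1334] yl -0.0533 w 0.0181
153.0 [ 0.6002 -0.0985  0.134 ] yl -0.0582 w 0.0182
159.0 [ 0.5995 -0.1033  0.1346] yl -0.063 w 0.0182
165.0 [ 0.5984 -0.108   0.135
[... 307 characters left out ...]
.1462] yl -0.0935 w 0.0173
202.0 [ 0.5942 -0.1367  0.1466] yl -0.0968 w 0.0173
206.0 [ 0.5937 -0.1399  0.147 ] yl -0.1001 w 0.0173
210.0 [ 0.5896 -0.1426  0.1473] yl -0.1029 w 0.0298
214.0 [ 0.5891 -0.1459  0.1477] yl -0.1062 w 0.0298
218.0 [ 0.5886 -0.1492  0.1481] yl -0.1095 w 0.0299
222.0 [ 0.5881 -0.1525  0.1485] yl -0.1128 w 0.0299
226.0 [ 0.5877 -0.1558  0.1489] yl -0.1162 w 0.03
[[245, 236, 189], [245, 236, 190], [245, 236, 189], [245, 236, 189], [245, 235, 189], [245, 235, 189], [245, 235, 189], [245, 235, 189], [241, 222, 171], [57, 55, 57], [58, 57, 60], [57, 56, 58], [56, 56, 58], [56, 56, 59], [56, 56, 58], [56, 55, 58], [57, 56, 59], [55, 55, 57]]
pin [[ 0.6098 -0.0402  0.123 ]]
```

Emit:
{"api": "step_arm", "payload": {"steps": [[0,0.2,1,0.5,-1],[0,0.2,3,0.5,-1],[0,0.2,4.2,0.5,-1],[0,0.2,4.2,0.5,-1]]}}

```text
clock: 4.87
eef_pos: [0.5899, -0.1507, 0.253]
eef_rot: [-2.385, -2.037, 0.005]
wrist_force: [-0.1, 1.3, -5.5]
width: 0.0118
finger_force: 39.1
```

Run:
```python
from h import *
s=r.read_state();im=r.capture("wrist");np.save("pics/w3.npy",im)
print(s["clock"],s["eef_pos"],s["wrist_force"],np.degrees(0),go(.592,-.1496,.19,-.157))
t=r.capture("side");np.save("pics/s3.npy",t)
a=cv2.resize(im[100:340,220:440,::-1],(550,600),interpolation=cv2.INTER_CUBIC)
cv2.imwrite("pics/w3.png",a)
```

```text
4.8667 [ 0.5899 -0.1507  0.253 ] [-0.1449  1.337  -5.5279] 0.0 [0.13 0.15 6.47 0.01]
```

View pics/w3.png

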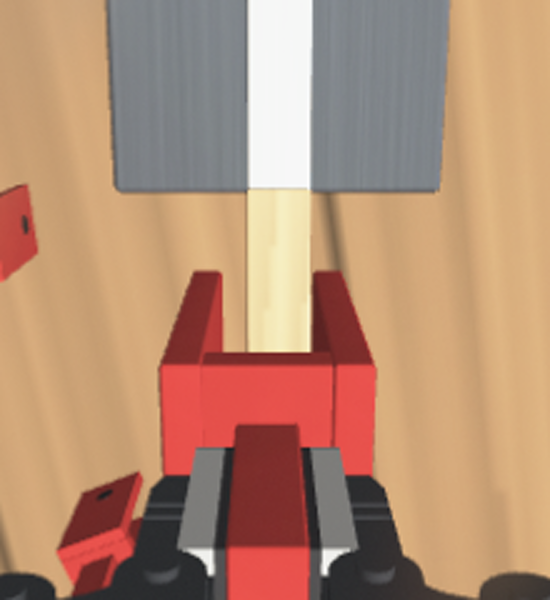

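The crop shows the feet's inner edges at x=222 and 313 and the bar from 248 to 310. The bar is therefore about 3 mm toward tool +y, so I shift by that.

Emit:
{"api": "step_arm", "payload": {"steps": [[0,0.3,0,0,-1],[0,0.3,0,0,-1],[0,0.3,0,0,-1]]}}

```text
clock: 5.22
eef_pos: [0.5954, -0.1516, 0.2571]
eef_rot: [2.387, 2.041, 0.001]
wrist_force: [0.2, -0.8, -5.3]
width: 0.0114
finger_force: 39.2
```

```bash
cat >> h.py <<'E'
def edges(im,rows,a=290,b=375):
    for v in rows:
        row=im[v,a:b].astype(np.float32).mean(1); d=np.diff(row); i=np.where(abs(d)>18)[0]
        print(v,[(int(a+k),int(d[k])) for k in i])
E
python3 - <<'E'
from h import *
s=r.read_state();im=r.capture("wrist");np.save("pics/w4.npy",im)
print(s["clock"],s["eef_pos"],s["wrist_force"])
edges(im,(180,212,222,234))
E
```

```text
5.2167 [ 0.5954 -0.1516  0.2571] [ 0.1774 -0.7866 -5.3203]
180 [(308, -32), (309, 48), (310, 32), (334, -54)]
212 [(295, -82), (296, -24), (306, 19), (308, 59), (310, 44), (334, -56), (344, -81), (357, 76)]
222 [(291, -67), (292, -31), (308, 60), (310, 56), (334, -58), (343, -25), (344, -66), (360, 51), (361, 44)]
234 [(308, 47), (310, 62), (334, -56), (343, -47), (344, -53), (364, 32), (365, 61)]
```

Emit:
{"api": "step_arm", "payload": {"steps": [[0,0,0,0,-1],[0,0,0,0,-1],[0,0,0,0,-1]]}}

```text
clock: 5.52
eef_pos: [0.5949, -0.1514, 0.2564]
eef_rot: [2.388, 2.042, -0.0]
wrist_force: [0.6, 0.6, -5.3]
width: 0.0118
finger_force: 39.2
```

Run:
```python
from h import *
for i in range(3):
    s=r.read_state();im=r.capture("wrist");print(s["clock"],s["eef_pos"],s["qvel"]);edges(im,(180,212))
```

```text
5.5167 [ 0.5949 -0.1514  0.2564] [-0.0009 -0.0014 -0.001   0.0031  0.0004  0.0001  0.0004]
180 [(309, -29), (310, 62), (335, -54)]
212 [(295, -82), (296, -25), (306, 18), (308, 58), (310, 18), (311, 31), (335, -54), (344, -82), (357, 75)]
5.5667 [ 0.5949 -0.1514  0.2563] [ 0.0011 -0.0004  0.0008  0.0022  0.0013  0.0001  0.0017]
180 [(309, -29), (310, 59), (311, 19), (335, -54)]
212 [(295, -82), (296, -24), (306, 18), (308, 59), (311, 36), (335, -55), (344, -83), (357, 77)]
5.6167 [ 0.5949 -0.1513  0.2563] [ 0.0003  0.0025  0.      0.0009  0.0007 -0.0001 -0.0019]
180 [(309, -29), (310, 58), (311, 21), (335, -52)]
212 [(295, -81), (296, -24), (308, 58), (311, 37), (335, -55), (344, -82), (357, 76)]
```

Emit:
{"api": "step_arm", "payload": {"steps": [[0,-0.2,0,0,-1],[0,-0.2,0.5,0,-1],[0,-0.2,0.5,0,-1],[0,-0.2,0.5,0,-1],[0,-0.2,0.5,0,-1]]}}

```text
clock: 6.08
eef_pos: [0.5929, -0.151, 0.2512]
eef_rot: [-2.388, -2.042, 0.0]
wrist_force: [0.5, 0.6, -5.0]
width: 0.0116
finger_force: 39.1
```

Run:
```python
from h import *
s=r.read_state();im=r.capture("wrist");print(s["clock"],s["eef_pos"],go(*s["eef_pos"],-.157));edges(im,(150,180,212,222))
```

```text
6.0833 [ 0.5929 -0.151   0.2512] [ 0.   -0.    0.01  0.06]
150 [(313, 100), (314, 29), (338, -71), (339, -40)]
180 [(312, -27), (313, 74), (338, -29), (339, -22)]
212 [(295, -81), (296, -23), (306, 19), (308, 61), (312, -35), (313, 73), (338, -57), (344, -83), (345, -18), (357, 74)]
222 [(291, -66), (292, -29), (308, 64), (312, -23), (313, 62), (338, -64), (343, -24), (344, -68), (360, 50), (361, 44)]
```

Emit:
{"api": "step_arm", "payload": {"steps": [[0,0,1.2,0,-1],[0,0,2.6,0,-1],[0,0,4,0,-1],[0,0,5.4,0,-1],[0,0,6.2,0,-1]]}}

```text
clock: 6.55
eef_pos: [0.5921, -0.1506, 0.1867]
eef_rot: [-2.386, -2.04, 0.003]
wrist_force: [-0.7, -0.2, -6.1]
width: 0.0117
finger_force: 39.1
```

Emit:
{"api": "step_arm", "payload": {"steps": [[0,0,0,0,-1],[0,0,0,0,-1],[0,0,0.3,0,-1],[0,0,0.6,0,-1],[0,0,0.6,0,-1]]}}

```text
clock: 6.97
eef_pos: [0.593, -0.1511, 0.1832]
eef_rot: [2.388, 2.042, 0.0]
wrist_force: [-0.1, -0.5, -4.9]
width: 0.0116
finger_force: 39.1
```

Emit:
{"api": "step_arm", "payload": {"steps": [[0,0,0.2,0,-1],[0,0,0.4,0,-1],[0,0,0.6,0,-1],[0,0,0.6,0,-1]]}}

```text
clock: 7.3
eef_pos: [0.5927, -0.151, 0.1769]
eef_rot: [-2.387, -2.041, 0.001]
wrist_force: [-0.4, 0.1, -4.8]
width: 0.0115
finger_force: 39.1
```

Emit:
{"api": "step_arm", "payload": {"steps": [[0,0,0.2,0,-1],[0,0,0.4,0,-1],[0,0,0.6,0,-1],[0,0,0.6,0,-1],[0,0,0.6,0,-1]]}}

```text
clock: 7.72
eef_pos: [0.5929, -0.1512, 0.1712]
eef_rot: [2.388, 2.041, -0.0]
wrist_force: [-1.0, 0.5, -2.8]
width: 0.0116
finger_force: 39.4
```

Emit:
{"api": "step_arm", "payload": {"steps": [[0,0,0.2,0,-1],[0,0,0.4,0,-1],[0,0,0.6,0,-1],[0,0,0.6,0,-1],[0,0,0.6,0,-1]]}}

```text
clock: 8.13
eef_pos: [0.5929, -0.1512, 0.1652]
eef_rot: [2.388, 2.041, -0.0]
wrist_force: [-0.7, -1.7, -1.8]
width: 0.0118
finger_force: 39.6
```

Run:
```python
from h import *
s=r.read_state();im=r.capture("wrist");t=r.capture("side");print(s["clock"],s["eef_pos"],s["wrist_force"],s["torque"]);edges(im,(150,180,212,222))
cv2.imwrite("pics/w5.png",np.hstack([cv2.resize(im[0:340,220:440,::-1],(388,600)),cv2.resize(t[190:340,280:410,::-1],(412,600)[0:2] if 0 else (412,475)).copy() if 0 else cv2.resize(t[190:400,280:420,::-1],(400,600))]))
```

```text
8.1333 [ 0.5929 -0.1512  0.1652] [-0.727  -1.7311 -1.7763] [-0.3664  0.0803  0.0397]
150 [(307, 88), (308, 30), (344, -87)]
180 [(307, 66), (308, 57), (343, -68), (344, -45)]
212 [(295, -78), (296, -22), (306, 32), (307, 85), (308, 24), (343, -23), (344, -103), (345, -26), (357, 34)]
222 [(291, -72), (292, -35), (307, 84), (308, 32), (343, -66), (344, -76), (360, 42), (361, 37)]
```

View pics/w5.png

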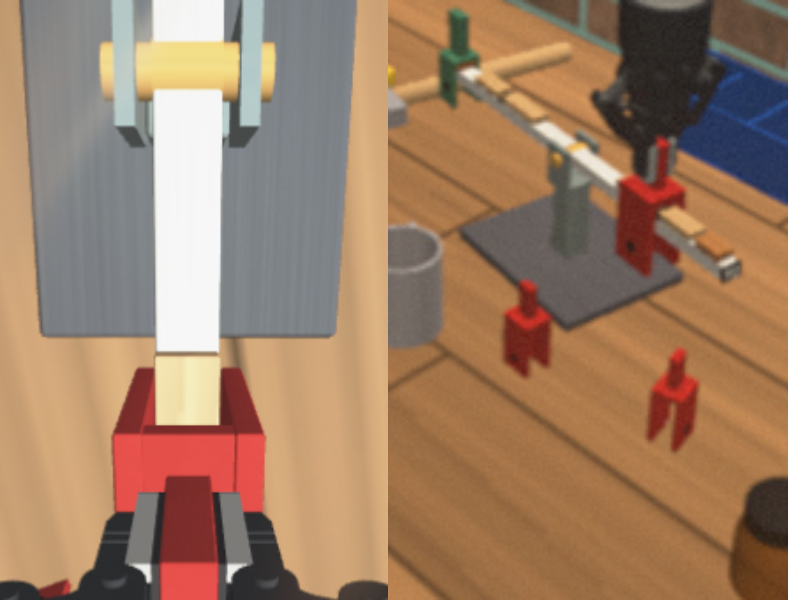

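The left panel shows the bracket astride the bar with the bar centred, and the side panel shows the bar about level. Next I slide outward along tool -x.

Emit:
{"api": "step_arm", "payload": {"steps": [[-0.1,0,0,0,-1],[-0.2,0,0,0,-1],[-0.3,0,0,0,-1],[-0.4,0,0,0,-1],[-0.4,0,0,0,-1]]}}

```text
clock: 8.65
eef_pos: [0.5923, -0.155, 0.1653]
eef_rot: [-2.388, -2.042, -0.0]
wrist_force: [1.5, 0.6, -1.6]
width: 0.0115
finger_force: 39.6
```

Emit:
{"api": "step_arm", "payload": {"steps": [[-0.1,0,0,0,-1],[-0.2,0,0,0,-1],[-0.3,0,0,0,-1],[-0.4,0,0,0,-1],[-0.4,0,0,0,-1]]}}

```text
clock: 9.07
eef_pos: [0.5916, -0.1594, 0.1653]
eef_rot: [2.388, 2.041, -0.0]
wrist_force: [-0.4, 1.4, -3.4]
width: 0.0116
finger_force: 39.6
```

Emit:
{"api": "step_arm", "payload": {"steps": [[-0.1,0,0,0,-1],[-0.2,0,0,0,-1],[-0.3,0,0,0,-1],[-0.3,0,0,0,-1]]}}

```text
clock: 9.4
eef_pos: [0.5912, -0.1622, 0.1653]
eef_rot: [2.388, 2.041, -0.0]
wrist_force: [0.5, 0.3, -1.9]
width: 0.0116
finger_force: 39.6
```

Run:
```python
from h import *
s=r.read_state();im=r.capture("wrist");np.save("pics/w6.npy",im);print(s["clock"],s["eef_pos"],s["wrist_force"],s["torque"]);edges(im,(150,180,212,222))
c=cam("wrist",s);print(proj(c,[[.607,-.041,.12]]))
g=im[:,326].astype(int);print([(v,int(x)) for v,x in enumerate(np.diff(g.sum(1))) if abs(x)>60 and v<270])
```

```text
9.4 [ 0.5912 -0.1622  0.1653] [ 0.4781  0.2676 -1.9155] [ 0.1726 -0.0549 -0.0658]
150 [(307, 88), (308, 32), (344, -89)]
180 [(307, 53), (344, -61)]
212 [(294, -31), (295, -61), (306, 26), (307, 86), (308, 27), (343, -20), (344, -106), (345, -28), (357, 20)]
222 [(291, -72), (292, -34), (307, 83), (308, 34), (343, -50), (344, -89), (345, -24), (360, 34), (361, 25)]
[[321.0745  14.8246]]
[(22, 182), (175, -152), (176, -228), (177, 143), (178, 152), (239, -114), (240, -339), (245, 108), (268, -89), (269, -76)]
```

Emit:
{"api": "step_arm", "payload": {"steps": [[-0.1,0,0,0,-1],[-0.2,0,0,0,-1],[-0.2,0,0,0,-1]]}}

```text
clock: 9.7
eef_pos: [0.5908, -0.1642, 0.1653]
eef_rot: [2.388, 2.041, -0.0]
wrist_force: [-0.8, -0.7, -3.2]
width: 0.0114
finger_force: 39.6
```

Emit:
{"api": "step_arm", "payload": {"steps": [[-0.1,0,0,0,-1],[-0.2,0,0,0,-1],[-0.2,0,0,0,-1]]}}

```text
clock: 9.95
eef_pos: [0.5903, -0.1664, 0.1651]
eef_rot: [2.388, 2.041, -0.001]
wrist_force: [0.6, 0.8, -3.9]
width: 0.0113
finger_force: 39.3
```

```bash
cat >> h.py <<'E'
def barw(im,rows=range(100,171,2),a=285,b=370):
    "sub-pixel bar width at rows, linear fit evaluated at 110 and 165"
    W=[];V=[]
    for v in rows:
        d=np.diff(im[v,a:b].astype(np.float32).mean(1)); h=len(d)//2
        i=np.argmax(d[:h]);j=h+np.argmin(d[h:])
        f=lambda k:(abs(d[k-2:k+3])*np.arange(k-2,k+3)).sum()/abs(d[k-2:k+3]).sum()
        W.append(f(j)-f(i));V.append(v)
    p=np.polyfit(V,W,1);print("barw",np.polyval(p,[110,165]))
E
python3 - <<'E'
from h import *
barw(np.load("pics/w6.npy"))
s=r.read_state();im=r.capture("wrist");np.save("pics/w7.npy",im);print(s["clock"],s["eef_pos"],s["wrist_force"],s["torque"]);barw(im)
g=im[:,326].astype(int);print([(v,int(x)) for v,x in enumerate(np.diff(g.sum(1))) if abs(x)>60 and v<270])
E
```

```text
barw [37.7843 36.5234]
9.95 [ 0.5903 -0.1664  0.1651] [ 0.6139  0.8492 -3.9286] [ 0.179  -0.0125 -0.0052]
barw [38.1121 37.306 ]
[(10, 79), (11, 102), (167, -320), (168, 244), (240, -425), (245, 92), (246, 64), (269, -119)]
```

Emit:
{"api": "step_arm", "payload": {"steps": [[0,0,0.15,0,-1],[0,0,0.3,0,-1],[0,0,0.45,0,-1],[0,0,0.6,0,-1],[0,0,0.6,0,-1]]}}

```text
clock: 10.42
eef_pos: [0.5905, -0.1662, 0.1591]
eef_rot: [2.388, 2.041, -0.001]
wrist_force: [0.1, -2.0, -1.3]
width: 0.0114
finger_force: 39.7
```

Run:
```python
from h import *
s=r.read_state();im=r.capture("wrist");np.save("pics/w8.npy",im);print(s["clock"],s["eef_pos"],s["wrist_force"],s["torque"]);barw(im)
t=r.capture("side")
cv2.imwrite("pics/w8.png",np.hstack([cv2.resize(im[160:290,270:385,::-1],(400,450),interpolation=cv2.INTER_CUBIC),cv2.resize(t[240:305,350:405,::-1],(381,450),interpolation=cv2.INTER_CUBIC)]))
```

```text
10.4167 [ 0.5905 -0.1662  0.1591] [ 0.0718 -2.0061 -1.304 ] [-0.3538  0.1647  0.0367]
barw [39.0876 37.7971]
```

View pics/w8.png

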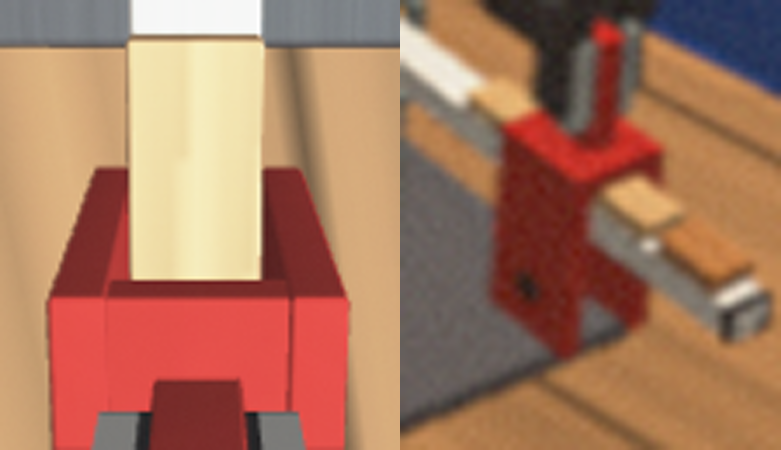

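The side panel shows the roof flush on the strip. The bar is level with the tool 6 mm lower than before, so the tooth is in the notch. I lower to the rest height and release.

Emit:
{"api": "step_arm", "payload": {"steps": [[0,0,0.15,0,-1],[0,0,0.3,0,-1],[0,0,0.45,0,-1],[0,0,0.6,0,-1],[0,0,0.75,0,-1]], "force": 20}}

```text
clock: 10.93
eef_pos: [0.5906, -0.1665, 0.1519]
eef_rot: [2.388, 2.04, -0.0]
wrist_force: [-0.6, -3.4, 0.5]
width: 0.0116
finger_force: 40.0
```

Emit:
{"api": "step_arm", "payload": {"steps": [[0,0,0.1,0,-1],[0,0,0.1,0,-1],[0,0,0.1,0,-1]], "force": 20}}

```text
clock: 11.18
eef_pos: [0.5906, -0.1665, 0.1509]
eef_rot: [2.388, 2.041, -0.0]
wrist_force: [-0.6, -5.4, 1.4]
width: 0.0114
finger_force: 40.0
```

Run:
```python
from h import *
f=[];
for i in range(3):
    s=r.read_state();im=r.capture("wrist");f.append(s["wrist_force"])
print(s["clock"],s["eef_pos"],f,s["torque"]);barw(im)
```

```text
11.2833 [ 0.5906 -0.1665  0.151 ] [array([-0.5655, -5.4494,  1.4251]), array([-0.8747, -5.3713,  0.3743]), array([-1.4642, -5.0153,  0.1194])] [-1.1373  0.1473  0.046 ]
barw [40.2238 38.1493]
```

Emit:
{"api": "step_arm", "payload": {"steps": [[-0.1,0,0,0,-1],[-0.1,0,0,0,-1],[-0.1,0,0,0,-1]], "force": 20}}

```text
clock: 11.58
eef_pos: [0.5906, -0.1667, 0.1509]
eef_rot: [2.387, 2.042, 0.0]
wrist_force: [-0.3, -3.2, 0.1]
width: 0.0114
finger_force: 40.0
```

Emit:
{"api": "step_arm", "payload": {"steps": [[0,0,0,0,-0.68],[0,0,0,0,-0.64],[0,0,0,0,-0.6],[0,0,0,0,-0.5],[0,0,0,0,-0.3]]}}

```text
clock: 12.0
eef_pos: [0.5905, -0.1664, 0.1507]
eef_rot: [-2.387, -2.042, -0.0]
wrist_force: [0.4, -0.0, -0.2]
width: 0.0296
finger_force: 0.0
```

Run:
```python
from h import *
s=r.read_state();im=r.capture("wrist");print(s["clock"],s["eef_pos"],s["wrist_force"],s["torque"],s["width"]);barw(im)
```

```text
12.0 [ 0.5905 -0.1664  0.1507] [ 0.3669 -0.0371 -0.2307] [-0.0152 -0.0212  0.0133] 0.029572867412277843
barw [40.08   37.9771]
```

Emit:
{"api": "step_arm", "payload": {"steps": [[0,0,-1,0,-0.3],[0,0,-4,0,-0.3],[0,0,-8,0,-0.3],[0,0,-12,0,-0.3],[0,0,-12.5,0,-0.3]], "force": 35}}

```text
clock: 12.47
eef_pos: [0.5925, -0.1685, 0.2844]
eef_rot: [2.382, 2.035, 0.01]
wrist_force: [0.9, -1.9, 0.9]
width: 0.0297
finger_force: 0.0
```

Run:
```python
from h import *
s=r.read_state();print(s["clock"],s["eef_pos"],go(.47,.187,.24,-.42))
t=r.capture("side");im=r.capture("wrist");cv2.imwrite("pics/s9.png",np.hstack([cv2.resize(t[180:320,280:420,::-1],(400,400),interpolation=cv2.INTER_CUBIC),cv2.resize(im[:,150:500,::-1],(292,400))]))
```

```text
12.4667 [ 0.5925 -0.1685  0.2844] [ 33.21 -17.69   4.23  15.1 ]
```

View pics/s9.png

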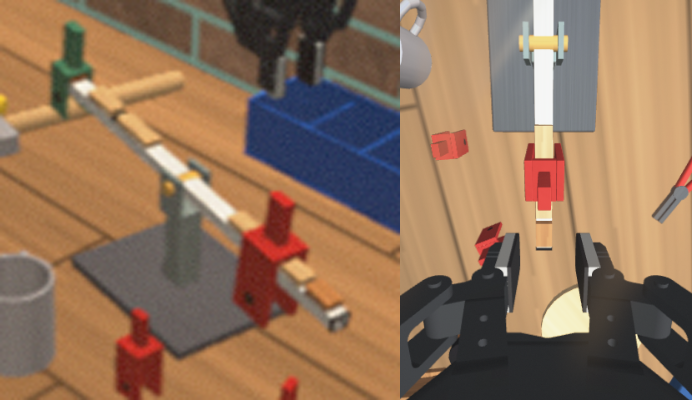

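The side panel shows the red bracket hung flush with the right arm slightly down. I have now viewed ten pictures, so I continue by numbers only.

Emit:
{"api": "step_arm", "payload": {"steps": [[3.3,-1.8,0,3,0],[6.8,-3.6,0,6,0.2],[10.2,-5.4,0,9,0.2],[13.6,-7.2,0,12,0.2],[17,-9,0,15,0.2]]}}

```text
clock: 12.98
eef_pos: [0.5265, 0.0166, 0.2748]
eef_rot: [-2.635, -1.709, 0.003]
wrist_force: [0.8, 0.7, 0.1]
width: 0.0511
finger_force: 0.0
```

Run:
```python
from h import *
s=r.read_state();print(s["clock"],s["eef_pos"],go(.47,.187,.24,-.42))
```

```text
12.9833 [0.5265 0.0166 0.2748] [ 13.25 -12.1    3.48  -0.02]
```

Emit:
{"api": "step_arm", "payload": {"steps": [[2.8,-2.5,0,0,0.2],[5.6,-5,0,0,0.2],[8.4,-7.6,1,0,0.2],[11,-10,2.5,0,0.2],[13.2,-12.1,3.5,0,0.2]]}}

```text
clock: 13.4
eef_pos: [0.4688, 0.1874, 0.2391]
eef_rot: [-2.631, -1.715, 0.003]
wrist_force: [0.0, -0.2, 0.4]
width: 0.0511
finger_force: 0.0
```

Emit:
{"api": "step_arm", "payload": {"steps": [[0,0,0,0,0.2],[0,0,0,0,0.2],[0,0,0,0,0.2]]}}

```text
clock: 13.65
eef_pos: [0.4707, 0.1841, 0.2403]
eef_rot: [2.633, 1.712, -0.002]
wrist_force: [0.6, -0.6, -0.4]
width: 0.0515
finger_force: 0.0
```

Run:
```python
from h import *
s=r.read_state();im=r.capture("wrist");np.save("pics/g1.npy",im);np.save("pics/g1s.npy",s,allow_pickle=True);print(s["clock"],s["eef_pos"],s["eef_rot"])
c=cam("wrist",s);m=mask(im,"green")
for st,ce,q in blobs(m,100):
    print(st,ce,cv2.minAreaRect(np.argwhere(q)[:,::-1].astype(np.float32)))
h=cv2.cvtColor(im,cv2.COLOR_RGB2HSV)
B=min(blobs(m,300),key=lambda b:np.hypot(b[1][0]-326,b[1][1]-220));x,y,w,hh=B[0][:4]
for v in range(y-2,y+hh+2,2): print(v,"".join("%4d"%k if h[v,u,1]>60 and 50<h[v,u,0]<105 else "   ." for u,k in zip(range(x-2,x+w+2,2),h[v,x-2:x+w+2:2,2])))
print(x-2)
```

```text
13.65 [0.4707 0.1841 0.2403] [ 2.6335  1.7122 -0.0021]
[572 162  42  53 768] [584.7799 185.6445] ((592.4999389648438, 187.99998474121094), (40.99999237060547, 51.99999237060547), 0.0)
[311 191  33  39 877] [326.4732 208.6899] ((327.0, 210.0), (38.0, 32.0), 90.0)
189    . 101 124   .   .   .   .   .   .   .   .   .   .   .   .  71  99   .   .
191    . 174 172 178 178 179 181 180 181 181 179 180 180 179 177 152 180 204   .
193    . 177 180 176 176 178 178 179 180 181 179 179 180 180 178 147 173 195   .
195    . 179 182 178 177 178 134 135 134 135 135 135 172 179 177 148 174 195   .
197    . 177 183 176 177 177 105 104 103 104 104 105 152 180 178 148 175 195   .
199    . 177 183 177 177 176 100 101 103 103 104 104 149 180 178 147 174 192   .
201    . 176 187 180 179 151 100 102 103 103 105 106 142 179 178 148 174 191   .
203    . 175 188 180 180 149 101 102 103 104 104 104 129 177 175 149 174 189   .
205    . 175 190 182 180 131 125 125 125 126 126 126 141 176 176 149 174 192   .
207    . 175 190 180 179 122 177 179 180 178 180 181 194 175 176 150 175 180   .
209    . 175 188 180 179 12
[... 248 characters left out ...]
 178 177 176 176 178 189 176 179 135 177 173   .
217    . 173 188 179 179 119 178 179 178 177 176 178 188 178 178 134 175 173   .
219    . 173 188 179 181 121 177 179 180 177 178 178 187 177 178 135 176 168   .
221    .   .   . 177 177   . 177 176 179 179 179 180 188 176 176   .   .   .   .
223    .   .   .   .   .   . 176 176 178 178 179 180 187   .   .   .   .   .   .
225    .   .   .   .   .   . 177 178 178 178 178 181 188   .   .   .   .   .   .
227    .   .   .   .   .   . 177 178 179 179 178 179 188   .   .   .   .   .   .
229    .   .   .   .   .   . 179 179 181 181 181 181 189   .   .   .   .   .   .
231    .   .   .   .   .   .   .   .   .   .   .   .   .   .   .   .   .   .   .
309
```

Run:
```python
from h import *
s=np.load("pics/g1s.npy",allow_pickle=True).item();c=cam("wrist",s)
P=plane(c,[(327,218.2)],.099)[0];print(P,go(P[0],P[1],.070,-.42),go(P[0],P[1],.070,-.42,s=s))
```

```text
[0.4711 0.1857 0.099 ] [ 0.2  -0.1  17.07  0.04] [ 0.18 -0.02 17.03  0.13]
```

Emit:
{"api": "step_arm", "payload": {"steps": [[0.2,0,4,0,0.2],[0.2,0,8,0,0.2],[0.2,0,12,0,0.2],[0.2,0,15,0,0.2],[0.2,0,17,0,0.2]], "force": 35}}

```text
clock: 14.12
eef_pos: [0.4709, 0.1842, 0.068]
eef_rot: [2.636, 1.708, -0.005]
wrist_force: [-0.7, 1.0, 0.7]
width: 0.0512
finger_force: 0.0
```

Emit:
{"api": "step_arm", "payload": {"steps": [[0,0,0,0,0.2],[0,0,0,0,-0.4],[0,0,0,0,-0.7],[0,0,0,0,-1],[0,0,0,0,-1]]}}

```text
clock: 14.53
eef_pos: [0.473, 0.187, 0.0726]
eef_rot: [-2.634, -1.712, -0.005]
wrist_force: [0.1, -0.9, 4.2]
width: 0.0114
finger_force: 41.4
```

Emit:
{"api": "step_arm", "payload": {"steps": [[0,0,0,0,-1],[0,0,0,0,-1]]}}

```text
clock: 14.7
eef_pos: [0.473, 0.1871, 0.0726]
eef_rot: [2.634, 1.712, 0.005]
wrist_force: [-0.7, -0.5, 6.7]
width: 0.0116
finger_force: 41.6
```

Run:
```python
from h import *
s=r.read_state();print(s["clock"],s["eef_pos"],s["wrist_force"],s["width"])
```

```text
14.7 [0.473  0.1871 0.0726] [-0.69   -0.4921  6.6733] 0.0115507187153541
```

Emit:
{"api": "step_arm", "payload": {"steps": [[0,0,-0.5,0,-1],[0,0,-3,0,-1],[0,0,-7,0,-1],[0,0,-11,0,-1],[0,0,-15,0,-1]]}}

```text
clock: 15.12
eef_pos: [0.4711, 0.186, 0.2228]
eef_rot: [2.634, 1.712, -0.001]
wrist_force: [0.8, 0.2, -2.3]
width: 0.0114
finger_force: 40.2
```

Emit:
{"api": "step_arm", "payload": {"steps": [[0,0,-4,0,-1],[0,0,-5,0,-1],[0,0,-5,0,-1]]}}

```text
clock: 15.37
eef_pos: [0.4733, 0.1871, 0.2748]
eef_rot: [-2.633, -1.712, -0.011]
wrist_force: [-0.1, -0.0, -2.6]
width: 0.0113
finger_force: 40.4
```

Run:
```python
from h import *
s=r.read_state();print(s["clock"],s["eef_pos"],s["wrist_force"],s["width"],go(.6247,.0518,.27,-.157))
```

```text
15.3667 [0.4733 0.1871 0.2748] [-0.115  -0.0468 -2.6448] 0.011310016539317 [ -6.22  19.33   0.5  -14.95]
```

Emit:
{"api": "step_arm", "payload": {"steps": [[-1,3.8,0,-3,-1],[-2.3,7.6,0,-6,-1],[-3.5,11.4,0,-9,-1],[-4.8,15.2,0,-12,-1],[-6.2,19.2,0,-15,-1]]}}

```text
clock: 15.78
eef_pos: [0.6218, 0.0519, 0.2683]
eef_rot: [-2.382, -2.045, 0.004]
wrist_force: [0.8, 1.4, -1.1]
width: 0.0118
finger_force: 40.3
```

Emit:
{"api": "step_arm", "payload": {"steps": [[0,0,0,0,-1],[0,0,1,0,-1],[0,0,1.5,0,-1],[0,0,1.5,0,-1],[0,0,1.5,0,-1]]}}

```text
clock: 16.2
eef_pos: [0.6203, 0.0545, 0.2546]
eef_rot: [-2.384, -2.043, 0.002]
wrist_force: [-0.4, -0.3, -1.8]
width: 0.0113
finger_force: 40.2
```

Run:
```python
from h import *
s=r.read_state();im=r.capture("wrist");np.save("pics/g2.npy",im);np.save("pics/g2s.npy",s,allow_pickle=True)
print(s["clock"],s["eef_pos"],s["wrist_force"],go(.6247,.0518,.25,-.157))
edges(im,range(90,250,10),280,380)
for u in(322,328):
  g=im[:,u].astype(int);print(u,[(v,int(x)) for v,x in enumerate(np.diff(g.sum(1))) if abs(x)>60 and v<290])
h=cv2.cvtColor(im,cv2.COLOR_RGB2HSV)
print([(v,im[v,326].tolist()) for v in range(60,290,8)])
for st,ce,q in blobs(mask(im,"green"),100): print(st,ce)
```

```text
16.2 [0.6203 0.0545 0.2546] [-0.4227 -0.3055 -1.7986] [-0.19  0.43  0.54  0.2 ]
90 [(310, 34), (324, -36), (326, 36), (354, -41), (356, 24)]
100 [(308, -24), (310, 39), (315, -18), (324, -35), (326, 37), (348, -23), (349, 20), (354, -57), (355, 47), (361, 22)]
110 [(309, -27), (310, 32), (325, -23), (348, 20), (353, -21), (354, -19), (355, 40)]
120 [(320, -21), (321, 86), (322, 18), (347, -41), (348, -41)]
130 [(320, -21), (321, 87), (322, 18), (347, -68)]
140 [(321, 93), (322, 18), (347, -67)]
150 [(321, 105), (322, 19), (347, -68)]
160 [(321, 96), (347, -67)]
170 [(321, 103), (347, -47)]
180 [(321, 104), (346, -29), (347, -30)]
190 [(320, -25), (321, 83), (346, -59)]
200 [(320, -22), (321, 103), (346, -65)]
210 [(320, -40), (321, 53), (322, 55), (345, -37), (346, -25)]
220 [(320, -35), (321, -40), (345, 62), (346, 18)]
230 [(299, -20), (300, -37), (305, 27), (321, 91), (345, -98), (346, -45), (351, 32)]
240 [(297, -45), (306, 22), (321, 91), (345, -115), (346, -47), (354, 34)]
322 [(43, -66), (44, -191), (50, 86), (51, 331), (52, 89), (60, -198), (61, -62), (112, 169), (113, 76), (
[... 598 characters left out ...]
6, 246, 246]), (132, [246, 247, 246]), (140, [246, 247, 246]), (148, [246, 247, 246]), (156, [242, 226, 175]), (164, [242, 226, 173]), (172, [243, 225, 173]), (180, [242, 225, 172]), (188, [243, 225, 173]), (196, [242, 225, 172]), (204, [243, 226, 173]), (212, [50, 48, 52]), (220, [49, 48, 50]), (228, [242, 225, 172]), (236, [242, 223, 171]), (244, [241, 221, 168]), (252, [240, 219, 166]), (260, [70, 107, 86]), (268, [112, 177, 142]), (276, [60, 87, 72]), (284, [60, 86, 71])]
[ 312   62   44   51 2006] [333.7298  86.7483]
[357  63   4  49 130] [358.8846  88.5462]
[295 261  57  19 750] [322.7693 267.904 ]
[354 261   6  29 108] [357.3426 273.3611]
[ 312  318   31   52 1519] [327.0606 344.1738]
```

Run:
```python
from h import *
s=np.load("pics/g2s.npy",allow_pickle=True).item();c=cam("wrist",s)
P=plane(c,[(333.5,210.5),(333.5,225),(333.5,217.7),(333.5,153)],.1436);print(P)
u=np.array([.157,.9877,0])
print("offset along bar from TCP (mm)",(P-s["eef_pos"])@u*1e3)
```

```text
[[0.6266 0.0692 0.1436]
 [0.625  0.0585 0.1436]
 [0.6258 0.0639 0.1436]
 [0.6326 0.1091 0.1436]]
offset along bar from TCP (mm) [15.483   4.7102 10.1664 55.8139]
```

Emit:
{"api": "step_arm", "payload": {"steps": [[-0.4,0.5,0,0.2,-1],[-0.4,0.5,0.5,0.2,-1],[-0.4,0.5,1.5,0.2,-1],[-0.4,0.5,1.5,0.2,-1],[-0.4,0.5,1.5,0.2,-1]]}}

```text
clock: 16.67
eef_pos: [0.6252, 0.048, 0.2397]
eef_rot: [-2.39, -2.037, 0.002]
wrist_force: [0.4, 0.8, -1.5]
width: 0.0113
finger_force: 40.1
```

Emit:
{"api": "step_arm", "payload": {"steps": [[0,0,0,0,-1],[0,0,0,0,-1],[0,0,0,0,-1]]}}

```text
clock: 16.92
eef_pos: [0.626, 0.0478, 0.2411]
eef_rot: [2.391, 2.037, 0.001]
wrist_force: [-0.1, -0.3, -2.0]
width: 0.0114
finger_force: 40.1
```

Run:
```python
from h import *
s=r.read_state();im=r.capture("wrist");np.save("pics/g3.npy",im)
print(s["clock"],s["eef_pos"],s["wrist_force"],go(*s["eef_pos"],-.157))
edges(im,[130,170,200]+list(range(216,256,4)),280,380)
g=im[:,328].astype(int);print([(v,int(x)) for v,x in enumerate(np.diff(g.sum(1))) if abs(x)>60 and 100<v<290])
```

```text
16.9167 [0.626  0.0478 0.2411] [-0.0917 -0.252  -2.0325] [-0.   -0.   -0.   -0.13]
130 [(309, 101), (310, 39), (337, -67), (338, -20)]
170 [(310, 44), (337, -54)]
200 [(310, 91), (336, -39), (337, -48)]
216 [(310, -50), (311, -29), (336, 60), (337, 22)]
220 [(335, 20)]
224 [(310, 34), (311, 48), (336, -64)]
228 [(310, 25), (311, 61), (336, -65)]
232 [(299, -44), (306, 23), (311, 72), (336, -67), (345, -62), (352, 35)]
236 [(298, -41), (306, 21), (311, 77), (336, -68), (345, -60), (353, 34)]
240 [(297, -41), (306, 22), (311, 84), (336, -71), (345, -63), (354, 35)]
244 [(296, -41), (311, 87), (336, -79), (345, -62), (354, 18), (355, 30)]
248 [(295, -43), (296, -18), (311, 89), (336, -69), (337, -23), (345, -49), (355, 18), (356, 33)]
252 [(294, -44), (295, -18), (310, -18), (311, 90), (336, -68), (337, -21), (345, -50), (357, 35)]
[(101, 299), (144, -103), (145, -237), (146, 195), (206, -456), (218, 127), (219, 68), (221, 101), (222, 134), (257, -303), (258, -96), (260, 125), (269, -177)]
```

Emit:
{"api": "step_arm", "payload": {"steps": [[0,-0.1,0.5,0,-1],[0,-0.1,2,0,-1],[0,-0.1,3.5,0,-1],[0,-0.1,5,0,-1],[0,-0.1,6,0,-1]]}}

```text
clock: 17.38
eef_pos: [0.6242, 0.0481, 0.179]
eef_rot: [-2.39, -2.037, 0.002]
wrist_force: [-1.4, 0.3, -2.1]
width: 0.0115
finger_force: 40.2
```

Emit:
{"api": "step_arm", "payload": {"steps": [[0,0,0,0,-1],[0,0,0,0,-1],[0,0,0.2,0,-1],[0,0,0.4,0,-1],[0,0,0.4,0,-1]]}}

```text
clock: 17.8
eef_pos: [0.6251, 0.048, 0.1771]
eef_rot: [2.391, 2.037, 0.001]
wrist_force: [-0.3, 0.1, -2.0]
width: 0.0113
finger_force: 40.2
```

Run:
```python
from h import *
s=r.read_state();im=r.capture("wrist");np.save("pics/g4.npy",im)
print(s["clock"],s["eef_pos"],s["wrist_force"],s["torque"])
edges(im,[130,200,240],280,380);barw(im,range(115,140,1),295,355)
g=im[:,328].astype(int);print([(v,int(x)) for v,x in enumerate(np.diff(g.sum(1))) if abs(x)>60 and 60<v<290])
```

```text
17.8 [0.6251 0.048  0.1771] [-0.308   0.1402 -1.9911] [ 0.0802  0.0158 -0.0083]
130 [(304, 30), (305, 90), (306, 24), (343, -71)]
200 [(304, -21), (306, 56), (342, -19), (343, -38)]
240 [(297, -40), (307, -35), (341, 37), (342, 41), (345, -58), (354, 32)]
barw [38.8777 37.3023]
[(77, -74), (78, -69), (80, 102), (81, 143), (90, 136), (91, 170), (151, -251), (152, -126), (154, 194), (234, -409), (248, 87), (249, 112), (254, 110), (255, 113), (257, -313), (258, -104), (260, 119), (269, -171)]
```

Emit:
{"api": "step_arm", "payload": {"steps": [[0,0,0.2,0,-1],[0,0,0.4,0,-1],[0,0,0.6,0,-1],[0,0,0.8,0,-1],[0,0,0.8,0,-1]]}}

```text
clock: 18.27
eef_pos: [0.6247, 0.0481, 0.1683]
eef_rot: [-2.391, -2.038, 0.001]
wrist_force: [0.3, 1.1, -0.2]
width: 0.0118
finger_force: 40.5
```

Emit:
{"api": "step_arm", "payload": {"steps": [[0,0,0.2,0,-1],[0,0,0.4,0,-1],[0,0,0.6,0,-1],[0,0,0.6,0,-1],[0,0,0.6,0,-1]]}}

```text
clock: 18.68
eef_pos: [0.6249, 0.0482, 0.1628]
eef_rot: [-2.391, -2.038, -0.0]
wrist_force: [-0.8, 1.7, 1.8]
width: 0.0113
finger_force: 40.8
```

```bash
cat > chk.py <<'E'
from h import *
F=[]
for i in range(3):
    s=r.read_state();im=r.capture("wrist");F.append(s["wrist_force"])
print(s["clock"],s["eef_pos"],np.mean(F,0),s["torque"],s["width"])
edges(im,[130,200,240],280,380);barw(im,range(155,220,1),295,355)
g=im[:,326].astype(int);print([(v,int(x)) for v,x in enumerate(np.diff(g.sum(1))) if abs(x)>60 and 60<v<290])
E
python3 chk.py
```

```text
18.7833 [0.6249 0.0481 0.1629] [-0.2391  1.6411  1.7398] [ 0.4301  0.0043 -0.0457] 0.01142637997119253
130 [(305, 81), (306, 61), (343, -64), (344, -25)]
200 [(306, 59), (343, -60)]
240 [(297, -48), (307, -35), (342, 55), (343, 22), (345, -58), (354, 34)]
barw [40.7133 38.6717]
[(74, 97), (75, 146), (85, -127), (86, -75), (87, 212), (88, 301), (148, -277), (150, 182), (232, -72), (233, -407), (249, 66), (250, 92), (254, 150), (255, 109), (257, -317), (258, -107), (260, 125), (269, -169)]
```

Emit:
{"api": "step_arm", "payload": {"steps": [[0.2,0,-0.1,0,-1],[0.4,0,-0.1,0,-1],[0.6,0,-0.1,0,-1],[0.8,0,-0.1,0,-1],[1.0,0,-0.1,0,-1]]}}

```text
clock: 19.25
eef_pos: [0.6264, 0.0578, 0.1637]
eef_rot: [2.391, 2.037, -0.001]
wrist_force: [-0.5, -1.0, 1.5]
width: 0.0118
finger_force: 40.7
```

Emit:
{"api": "step_arm", "payload": {"steps": [[0.1,0,0,0,-1],[0.2,0,0,0,-1],[0.3,0,0,0,-1],[0.4,0,0,0,-1],[0.4,0,0,0,-1]]}}

```text
clock: 19.67
eef_pos: [0.6271, 0.0621, 0.1638]
eef_rot: [-2.391, -2.038, -0.0]
wrist_force: [-1.0, -0.1, 0.0]
width: 0.0114
finger_force: 40.7
```

```bash
python3 chk.py
```

```text
19.7667 [0.6271 0.062  0.1638] [-0.6875  0.1026  0.5399] [-0.0638  0.0242  0.0593] 0.011681709265046114
130 [(305, 42), (306, 65), (343, -41), (344, -44)]
200 [(305, -22), (306, 58), (343, -46), (344, -18)]
240 [(297, -40), (306, 39), (307, 64), (343, -73), (344, -19), (345, -59), (354, 34)]
barw [37.4479 37.312 ]
[(106, -93), (110, 102), (111, 127), (120, 204), (121, 109), (179, -369), (181, 196), (257, -291), (258, -94), (260, 119), (269, -172)]
```

Emit:
{"api": "step_arm", "payload": {"steps": [[0.1,0,0,0,-1],[0.2,0,0,0,-1],[0.2,0,0,0,-1]]}}

```text
clock: 20.07
eef_pos: [0.6274, 0.0639, 0.1637]
eef_rot: [2.391, 2.038, -0.0]
wrist_force: [-0.1, -1.8, 0.8]
width: 0.0114
finger_force: 40.6
```

```bash
python3 chk.py
```

```text
20.1667 [0.6274 0.0639 0.1637] [-0.233  -0.7904  0.6403] [-0.1083 -0.0023  0.0156] 0.011862136440561945
130 [(305, 58), (306, 64), (343, -47), (344, -39)]
200 [(305, -22), (306, 61), (343, -51)]
240 [(297, -38), (306, 46), (307, 58), (343, -65), (345, -59), (354, 35)]
barw [37.3999 37.1977]
[(112, -100), (113, -65), (115, 169), (116, 79), (125, 317), (182, -159), (183, -251), (184, 69), (185, 169), (257, -292), (258, -95), (260, 120), (269, -170)]
```

Emit:
{"api": "step_arm", "payload": {"steps": [[0.1,0,0,0,-1],[0.2,0,0,0,-1],[0.2,0,0,0,-1]]}}

```text
clock: 20.47
eef_pos: [0.6277, 0.066, 0.1637]
eef_rot: [-2.391, -2.038, 0.0]
wrist_force: [-0.5, -0.9, 1.4]
width: 0.0116
finger_force: 40.6
```

```bash
python3 chk.py
```

```text
20.5667 [0.6275 0.0662 0.1635] [ 0.3277 -0.801   0.2931] [-0.1485  0.0499 -0.0388] 0.01167801481167513
130 [(286, -46), (288, 21), (307, -18), (342, 37), (353, -21), (354, -33), (355, 28), (356, 25)]
200 [(306, 57), (344, -19), (345, -41)]
240 [(297, -35), (306, 62), (307, 56), (344, -78), (345, -76), (354, 28)]Traceback (most recent call last):
  File "chk.py", line 6, in <module>
    edges(im,[130,200,240],280,380);barw(im,range(155,220,1),295,355)
                                    ~~~~^^^^^^^^^^^^^^^^^^^^^^^^^^^^^
  File "h.py", line 53, in barw
    W.append(f(j)-f(i));V.append(v)
             ~^^^
  File "h.py", line 52, in <lambda>
    f=lambda k:(abs(d[k-2:k+3])*np.arange(k-2,k+3)).sum()/abs(d[k-2:k+3]).sum()
                ~~~~~~~~~~~~~~~^~~~~~~~~~~~~~~~~~~
ValueError: operands could not be broadcast together with shapes (4,) (5,)
```

Emit:
{"api": "step_arm", "payload": {"steps": [[0,0,0.15,0,-1],[0,0,0.3,0,-1],[0,0,0.45,0,-1],[0,0,0.5,0,-1],[0,0,0.5,0,-1]]}}

```text
clock: 21.03
eef_pos: [0.6277, 0.0662, 0.1586]
eef_rot: [-2.391, -2.038, -0.0]
wrist_force: [0.3, 1.6, 2.3]
width: 0.0117
finger_force: 40.6
```

```bash
sed -i 's/range(155,220,1),295,355/range(205,250,1),300,350/' chk.py; python3 chk.py
```

```text
21.1333 [0.6277 0.0662 0.1588] [0.1757 2.1925 1.4388] [ 0.6401 -0.0122 -0.0914] 0.011352295837207727
130 [(286, -36), (287, -22), (352, -18), (353, -53), (354, 29), (355, 21)]
200 [(304, -38), (305, 40), (306, 50), (344, -55)]
240 [(297, -25), (306, 74), (307, 31), (343, -69), (344, -45), (345, -42)]
barw [40.9694 39.632 ]
[(119, -75), (121, 179), (130, 109), (131, 207), (189, -416), (191, 80), (192, 191), (257, -293), (258, -89), (260, 119), (269, -169)]
```

```bash
cat > tilt.py <<'E'
from h import *
def redtop(im):
    m=mask(im,"red"); m2=np.zeros_like(m); m2[240:320,350:405]=m[240:320,350:405]
    B=max(blobs(m2,20),key=lambda b:b[0][4]); q=np.argwhere(B[2]); v=q[:,0].min(); return q[q[:,0]<=v+2][:,1].mean(),v,B[0]
c=cam("side")
ref=cv2.imread("pics/s9.png")[:,:400,::-1]; ref=cv2.resize(ref,(140,140),interpolation=cv2.INTER_AREA)
F=np.zeros((480,640,3),np.uint8);F[180:320,280:420]=ref; print("ref(.08 down)",redtop(F))
t=r.capture("side");print("now",redtop(t))
u=np.array([.157,.9877,0])
for ph in(.08,.04,0,-.04,-.08):
    y,z=-.127,.068; w=np.array([.607,-.041,.12])+u*(y*np.cos(ph)-z*np.sin(ph))+np.array([0,0,z*np.cos(ph)+y*np.sin(ph)])
    print(ph,proj(c,[w])[0])
E
python3 tilt.py
```

```text
ref(.08 down) (np.float64(377.06666666666666), np.int64(247), array([362, 247,  26,  47, 575], dtype=int32))
now (np.float64(376.25), np.int64(242), array([364, 242,  24,  50, 577], dtype=int32))
0.08 [377.3573 247.8295]
0.04 [376.8663 245.5255]
0 [376.316  243.2141]
-0.04 [375.7074 240.9003]
-0.08 [375.0417 238.5888]
```

Emit:
{"api": "step_arm", "payload": {"steps": [[0.05,0,-0.05,0,-1],[0.1,0,-0.1,0,-1],[0.1,0,-0.1,0,-1],[0.1,0,-0.1,0,-1]]}}

```text
clock: 21.57
eef_pos: [0.6278, 0.0662, 0.1598]
eef_rot: [2.392, 2.037, -0.001]
wrist_force: [-0.4, -0.3, 0.6]
width: 0.0113
finger_force: 40.5
```

```bash
python3 chk.py; python3 tilt.py | sed -n 2p
```

```text
21.6667 [0.6278 0.0662 0.1597] [-0.5177 -0.0557  0.1971] [-0.0219  0.1804  0.0101] 0.011541256331298957
130 [(286, -47), (352, -19), (353, -42), (354, 28), (355, 18)]
200 [(304, -28), (305, 39), (306, 39), (344, -55)]
240 [(297, -31), (306, 73), (307, 28), (343, -70), (344, -38), (345, -46)]
barw [41.3305 39.818 ]
[(121, -86), (122, 147), (131, 292), (189, -292), (190, -111), (192, 150), (193, 87), (257, -289), (258, -92), (260, 121), (269, -172)]
now (np.float64(376.47058823529414), np.int64(243), array([364, 243,  24,  49, 580], dtype=int32))
```

Side loads are near zero, the bar is level and the bracket's weight is fully carried, so I release.

Emit:
{"api": "step_arm", "payload": {"steps": [[0,0,0,0,-0.68],[0,0,0,0,-0.64],[0,0,0,0,-0.6],[0,0,0,0,-0.5],[0,0,0,0,-0.3]]}}

```text
clock: 22.18
eef_pos: [0.6279, 0.0667, 0.1598]
eef_rot: [2.391, 2.037, 0.0]
wrist_force: [0.0, -0.2, -0.0]
width: 0.0296
finger_force: 0.0
```

Emit:
{"api": "step_arm", "payload": {"steps": [[0,0,0,0,-0.3],[0,0,-1,0,-0.3],[0,0,-3,0,-0.3],[0,0,-6,0,-0.3],[0,0,-10,0,-0.3]]}}

```text
clock: 22.6
eef_pos: [0.6265, 0.0668, 0.2591]
eef_rot: [-2.39, -2.036, 0.006]
wrist_force: [1.4, 0.7, 0.7]
width: 0.03
finger_force: 0.0
```

Emit:
{"api": "step_arm", "payload": {"steps": [[0,0,-3,0,-0.3],[0,0,-4,0,-0.3],[0,0,-4,0,-0.3],[0,0,-4,0,-0.3],[0,0,-4,0,-0.3]]}}

```text
clock: 23.02
eef_pos: [0.6273, 0.0669, 0.2985]
eef_rot: [-2.39, -2.037, 0.003]
wrist_force: [-0.6, -0.6, 0.1]
width: 0.0303
finger_force: 0.0
```

```bash
python3 tilt.py | sed -n 2p
python3 - <<'E'
from h import *
s=r.read_state();im=r.capture("wrist");c=cam("wrist",s);print(s["clock"],s["eef_pos"],s["wrist_force"])
m=mask(im,"green")
for st,ce,q in blobs(m,100): print(st,ce)
# predicted small bracket when flush (bar level, notch at y .108): roof corners (z .139) & lug top (.188)
u=np.array([.157,.9877,0]);w=np.array([.9877,-.157,0]);O=np.array([.607,-.041,0])
T=r.camera_params; t=[.6278,.0662]
X=[np.array([t[0],t[1],z])+a*w+b*u for z,a,b in((.139,.016,.015),(.139,-.016,.015),(.139,-.016,-.015),(.139,.016,-.015),(.184,.006,.011),(.184,-.006,.011),(.184,-.006,-.011),(.184,.006,-.011))]
print(proj(c,X))
x=326
g=im[:,x].astype(int);print([(v,int(k)) for v,k in enumerate(np.diff(g.sum(1))) if abs(k)>60 and v<330])
edges(im,[190,200,205,210,215,220,230,240],290,370)
E
```

```text
now (np.float64(376.25), np.int64(243), array([364, 243,  24,  49, 583], dtype=int32))
23.0667 [0.6272 0.0669 0.2982] [ 0.0512 -0.8549  0.2452]
[ 308   91   35   39 1279] [325.3761 109.7694]
[344  91   4  39 111] [345.5405 108.3063]
[311 202  31  47 933] [326.3376 224.1533]
[[347.5666 198.4581]
 [309.823  198.4965]
 [310.349  232.3589]
 [347.0347 232.3309]
 [337.1143 216.0623]
 [320.6373 216.0769]
 [320.8298 244.6811]
 [336.9072 244.6704]]
[(4, -64), (5, -131), (6, -63), (77, -256), (81, 180), (82, 329), (89, -68), (90, -272), (126, -78), (127, 116), (129, 124), (130, 183), (162, -348), (163, 214), (200, -193), (201, -105), (202, 113), (206, -99), (207, -90), (222, 141), (249, 93), (250, 133), (315, -96), (324, 89)]
190 [(311, -53), (314, 39), (316, 87), (337, -56), (339, -61), (340, -25), (343, 55), (344, 19)]
200 [(308, -25), (309, -57), (312, 18), (315, 22), (316, 64), (317, 19), (337, -54), (339, -58), (340, -34), (345, 51), (346, 29)]
205 [(309, 49), (341, -43), (342, 37), (346, -41)]
210 [(308, -28), (309, 39), (319, -20), (320, -44), (334, 46), (341, -41), (342, 36)]
215 [(308, -33), (309, 41), (319, -40), (320, -27), (334, 36), (335, 28), (341, -38), (342, 36)]
220 [(308, -25), (309, 30), (319, -62), (334, 20), (335, 41), (341, -35), (342, 34)]
230 [(319, -40), (320, 36), (341, -44), (342, 39)]
240 [(317, 69), (319, -93), (320, 18), (335, 42), (337, -36)]
```

Run:
```python
from h import *
s=r.read_state();im=r.capture("wrist");t=r.capture("side");tp=r.capture("top")
for x in (312,314,316,338,340): print(x,[(v,int(k)) for v,k in enumerate(np.diff(im[:,x].astype(int).sum(1))) if abs(k)>50 and 150<v<270])
u=np.array([.157,.9877,0]);w=np.array([.9877,-.157,0])
cs=cam("side")
H=cv2.cvtColor(t,cv2.COLOR_RGB2HSV);m=((H[:,:,0]>60)&(H[:,:,0]<95)&(H[:,:,1]>70)).astype(np.uint8)*255
for st,ce,q in blobs(m[:330,230:400],30): 
    k=np.argwhere(q);v=k[:,0].min();print("side",st+[230,0,0,0,0],ce+[230,0],"top",v,230+k[k[:,0]<=v+2][:,1].mean())
for b in(.104,.108,.112):
  for dz in(0,.005):
    O=np.array([.607,-.041,.135+dz])+u*b
    L=[O+a*w+e*u+[0,0,.049] for a in(-.006,.006) for e in(-.011,.011)]
    p=proj(cs,L);print(b,dz,"side lug top: v",p[:,1].min(),"u",p[:,0].mean(), "foot",proj(cs,[O+w*-.014-[0,0,.05]])[0])
F=np.array([.607,-.041,.12])+u*.195
print("fixed lug pred",proj(cs,[F+a*w+e*u+[0,0,.064] for a in(-.006,.006) for e in(-.011,.011)])[:,1].min())
```

```text
312 [(189, -109), (201, 67), (202, 129)]
314 [(189, -92), (202, 112)]
316 [(202, 110)]
338 [(162, -68), (200, -148), (202, 114)]
340 [(189, -158), (202, 109)]
side [299 205  12   5  30] [303.8667 207.2333] top 205 303.5882352941177
side [316 219  13   5  32] [321.3125 220.7812] top 219 321.5833333333333
0.104 0 side lug top: v 204.1986360621508 u 321.8526923782589 foot [317.2806 239.0118]
0.104 0.005 side lug top: v 202.569715545786 u 321.87423098615534 foot [317.293  237.4841]
0.108 0 side lug top: v 203.62453719019823 u 321.0229199358076 foot [316.4858 238.3821]
0.108 0.005 side lug top: v 201.99792690569475 u 321.04287758010867 foot [316.4967 236.8562]
0.112 0 side lug top: v 203.05281304233145 u 320.19654933582376 foot [315.6941 237.7548]
0.112 0.005 side lug top: v 201.42851069192662 u 320.2149404194705 foot [315.7036 236.2308]
fixed lug pred 191.7039988591738
```

Run:
```python
from h import *
u=np.array([.157,.9877,0]);w=np.array([.9877,-.157,0]);cs=cam("side");P=np.array([.607,-.041,.12])
f=lambda b,dz:proj(cs,[P+u*b+[0,0,.019+dz]])[0]
F=f(.195,0);print("fixed pred",F,"obs 303.87 207.23")
for b in(.1,.104,.108,.112):
  for dz in(0,.005): print(b,dz,f(b,dz)-F+[303.87,207.23])
t=r.capture("side");c=cv2.cvtColor(t,cv2.COLOR_RGB2GRAY)
for x in(303,304,320,321,322,323): print(x,[(v,t[v,x].tolist()) for v in range(196,236,2)] if 0 else [int(t[v,x,1])-int(t[v,x,0]) for v in range(180,245)])
```

```text
fixed pred [303.8792 207.6975] obs 303.87 207.23
0.1 0 [322.4635 220.9672]
0.1 0.005 [322.4858 219.3804]
0.104 0 [321.6445 220.3619]
0.104 0.005 [321.6653 218.7772]
0.108 0 [320.8289 219.7591]
0.108 0.005 [320.8481 218.1765]
0.112 0 [320.0165 219.1587]
0.112 0.005 [320.0342 217.5782]
303 [18, -6, -42, -58, -56, -55, -56, -55, -55, -58, -41, 23, 47, 38, 20, 18, 16, 21, 19, 18, 18, 17, 17, 15, 14, 20, 27, 40, 43, 42, 21, 9, 10, 10, 10, 10, 2, -9, -8, -4, 1, 2, -3, -7, -10, -28, -50, -53, -52, -52, -53, -54, -53, -52, -56, -54, -56, -56, -55, -52, -51, -50, -50, -51, -47]
304 [13, 8, -28, -50, -56, -57, -56, -54, -57, -56, -42, 20, 49, 44, 27, 16, 16, 18, 19, 14, 17, 14, 16, 15, 13, 14, 17, 29, 43, 43, 14, -16, -13, -4, 1, -1, -10, -27, -31, -24, -27, -20, -31, -40, -38, -45, -57, -55, -56, -53, -53, -52, -51, -53, -53, -53, -55, -55, -54, -53, -49, -49, -49, -49, -50]
320 [-27, -27, -29, -24, -25, -24, -12, 3, 21, 7, -30, -53, -53, -55, -55, -53, -54, -55, -57, -56, -52, -53, -56, -41, 13, 33, 19, 8, 15, 17, 10, 16, 17, 19, 15, 17, 16, 15, 19, 28, 37, 41, 43, 39, 21, 10, 16, 15, 14, 10
[... 266 characters left out ...]
1, 3, 4, 7, 3, -4, -11, -30, -35, -37, -35, -39, -36, -35, -36, -36, -51, -55, -53, -56, -52]
322 [-26, -26, -27, -27, -24, -25, -27, -16, 9, 19, 4, -36, -53, -56, -55, -56, -54, -57, -54, -55, -59, -55, -49, -21, 31, 50, 46, 29, 16, 15, 16, 16, 16, 17, 18, 16, 15, 17, 22, 16, 21, 36, 45, 22, -15, -23, -16, -11, -8, -7, -13, -31, -35, -48, -54, -54, -55, -57, -54, -53, -54, -53, -50, -50, -52]
323 [-23, -27, -24, -26, -25, -24, -25, -23, -4, 16, 19, -15, -50, -57, -56, -55, -55, -55, -58, -54, -54, -55, -55, -37, 3, 42, 49, 43, 24, 20, 18, 20, 20, 21, 20, 21, 21, 19, 18, 16, 21, 31, 39, -3, -37, -38, -32, -22, -13, -8, -9, -14, -10, -36, -50, -58, -58, -53, -54, -53, -52, -53, -52, -51, -51]
```

Against the already hung bracket as a reference, the small one's roof matches flush: observed row 220.8, predicted 220.2 flush and 218.6 if it were 5 mm up. The bar is level and the gripper is clear, so I hand in.

```bash
python3 -c "
from bench import r
print(r.close_job())"
```

```text
the job is handed in; nothing more can be done
None
```

I hung the big red bracket in the right arm's notch, then the small green one in the left arm's; by camera both roofs lie flush and the bar is about level, and I handed the job in at about 23 s of the 72 s allowed.

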